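Snap a circuit board onto its standoffs

ROBOT

A 7-joint arm with a two-finger parallel gripper is mounted at the origin on a cart in front of the work surface, level with it; the furniture and walls round the work are solid. World frame = base frame: x ahead of the robot, y to its left, z up, the work surface at z = 0. Lengths are in m, angles in rad, forces in N, time in s.
With the tool pointing down it reaches from about 0.4 to 0.85 m from the base axis. Payload 4.5 kg.
Tool frame: the origin (TCP) lies at the very end of the fingers, on their centre line; the grasp point (between the pads) lies 19 mm behind it (r.pinch_z is the distance from the TCP to the grasp point, in m); z points along the fingers, y is the line along which they close (so a half turn about z gives the same grasp; the last joint's range is limited). The gripper opens to 88 mm and grips with 3 to 60 N. Pads are 18 mm wide; open, the fingers measure 123 mm over their backs; the gripper's body (75 mm by 187 mm) begins 45 mm behind the grasp point.
Start: joints at [1.273, 0.689, -0.195, 1.565, 0.157, 0.902, -0.215], TCP at [0.204, -0.591, 0.199] pointing down, gripper open.
Joint ranges: [-3.01, 3.01], [-0.46, 2.08], [-1.47, 1.51], [0.13, 2.56], [-1, 4.14], [0.04, 2.09], [-2.66, 2.66]. Speed limits (rad/s): [2.57, 2.57, 3.14, 3.14, 3.14, 3.14, 3.14].

INTERFACE

Orientations are given as a unit quaternion [x, y, z, w].
In Python, from plant import r, cams gives the robot as it stands.
- The arm moves only by the shell command python3 -m pendant 'ROWS' [FORCE]. ROWS is JSON, a list of rows, each a list of 3 entries, a list of its own where there are three numbers: the closure, from -1 (fully open) to 1 (shut), then the shift along the tool's x, y, z in mm, then the turn, a rotation vector about the tool's x, y, z in degrees. A call has 1 to 8 rows; each row shifts and turns the commanded pose from where the row before left it, along the tool's axes as they then stand; what a row does not reach is not made up. A row lasts 1/8 s, in which the tool goes at most 62.5 mm and 10.7 degrees, less where a joint would pass 70% of its speed; a pose out of reach is approached as far as the arm can. A call with a gripper value outside its range is refused whole. The fingers move at their own pace and stop on an object; FORCE is the grip in N (left out, the last holds). Time passes only in rows, so rows that do not move let the fingers close. It gives the time, the measured TCP pose, the force, the opening and the grip force at its end, in the units of the state.
- r.get_state(): the state, without advancing time (a new reading comes with each control period).
- cams.snapshot(name): name is "side" or "top"; returns a dict with "img" (400x640x3 uint8, red, green, blue), "camera_matrix" (3x3 intrinsics, pixels), "camera_from_world" (4x4, takes a point from world to camera coordinates). Camera axes: x right, y up, looking along -z (the intrinsics and any distortion apply to the point x, -y, -z); pixel columns grow to the right and rows downward; lengths in m; the calibration is good to about 2 mm. A picture is of the moment at which its call begins. There is no depth.
- r.finish_job(): hands the job in; it is judged then, once.
The state is a dict: "clock": time; "q": joint angles; "qd": joint speeds; "joint_torque": joint torques, N m; "tool_pos": TCP position; "eef_rot": TCP orientation; "contact_force": force on the tool from outside, world axes, zero at the start; "moment": the same for the moment, N m; "opening": opening from 0.0 (shut) to 1.0 (fully open); "finger_force": force on a finger pad.
Only numpy, scipy, OpenCV 4.12 (cv2) and the standard library are available. Lean on these libraries where they do the work, as an engineer would, in place of code of your own. Each camera call takes 0.05 s, during which the arm holds its last target. There are 200 camera calls.

TASK

Lift the green circuit board by its heat sink and set its four holes over the four white snap standoffs in the grey tray, the right way round. Then press it down evenly, keeping it level and feeling for the clicks and never forcing it, until all four standoffs have clicked through and the board sits fully home on every shoulder. Let go of it, and leave the vial, dish, hexagon key and weight where they are.

Things in the scene. Friction and masses are not known exactly. Their poses are not given: they have to be found in the camera images.
- board: Loose green circuit board, 130 x 104 x 2.5 mm (x, y, z), about 0.16 kg, flat on the bench; origin at the centre of its underside, z up. Aluminium heat sink in its middle; white plug socket (11 high) along the front (-x) edge, blue terminal block (10 high) along the rear edge. Four 10 mm round holes, front pair 64 apart, rear pair 80 apart: it fits one way round only, board x along chassis x.
- chassis: Fixed grey tray, 160 x 134 mm, rim 9 high, underside 0 to 4 mm above the bench; origin at the centre of its underside, z up. In it four white snap standoffs on a steel carrier set at a height that is not measured, alike for all four: a 15 mm wide shoulder, top 18 to 28 above the origin; on it a 6.4 mm neck, stiff blunt tip 20 above the shoulder, with a sprung barb on its +x and -x side.
- chassis_mid (a point): Middle of the chassis, 18 mm above its origin; the home board's origin lies 0 to 10 mm above it. Barbs slope outward going down, 15 mm across at the foot. A board laid on them rests about 13 mm above the shoulders. Each clicks at about 2 to 4 N, all four at about 5 to 12 N, 5 to 9 mm below rest; it drags at up to 8 N to near the shoulders, then the push rises hard. Over 22 N in all is too much.
- heatsink_top (a point): Centre of the flat top of the finned aluminium heat sink, 32.5 mm above the board's underside. The sink is 46 long in the board's x, 30 wide in its y and rises 30 above the board's top. Grasp it across the 30 mm (along the board's y) with the fingertips a few mm above the board; its top is a good place to press evenly.
- vial: Bystander: clear sample vial with a blue cap, 23 mm across, 48 high, upright; origin at the centre of its foot.
- dish: Bystander: open glass petri dish with tablets, 65 mm across, 13 high; origin at the centre of its underside.
- key: Bystander: bent steel hexagon key lying flat, 30 x 87 x 5 mm; origin at its centre, on the bench.
- weight: Bystander: steel calibration weight with a knob, 24 mm across, 30 high; origin at the centre of its underside.
- hole_fl (a point): Centre of the board's front left hole at the underside (x -52, y +32 mm in the board's frame).
- hole_fr (a point): Centre of the board's front right hole at the underside (x -52, y -32 mm in the board's frame).
- hole_rl (a point): Centre of the board's rear left hole at the underside (x +52, y +40 mm in the board's frame).
- hole_rr (a point): Centre of the board's rear right hole at the underside (x +52, y -40 mm in the board's frame).
- post_fl (a point): Point on the axis of the front left standoff (x -52, y +32 mm in the chassis frame), 18 mm above the chassis origin: its shoulder lies here or up to 10 mm higher.
- barb_fl_a (a joint): Sprung barb of the front left standoff: how far it is pressed in (m). 0 = sprung right out, as it is when free and again once it has clicked over the board; about 0.002 to 0.003 while the hole is pushing past it.
- post_fr (a point): Point on the axis of the front right standoff (x -52, y -32 mm in the chassis frame), 18 mm above the chassis origin: its shoulder lies here or up to 10 mm higher.
- barb_fr_a (a joint): Sprung barb of the front right standoff: how far it is pressed in (m). 0 = sprung right out, as it is when free and again once it has clicked over the board; about 0.002 to 0.003 while the hole is pushing past it.
- post_rl (a point): Point on the axis of the rear left standoff (x +52, y +40 mm in the chassis frame), 18 mm above the chassis origin: its shoulder lies here or up to 10 mm higher.
- barb_rl_a (a joint): Sprung barb of the rear left standoff: how far it is pressed in (m). 0 = sprung right out, as it is when free and again once it has clicked over the board; about 0.002 to 0.003 while the hole is pushing past it.
- post_rr (a point): Point on the axis of the rear right standoff (x +52, y -40 mm in the chassis frame), 18 mm above the chassis origin: its shoulder lies here or up to 10 mm higher.
- barb_rr_a (a joint): Sprung barb of the rear right standoff: how far it is pressed in (m). 0 = sprung right out, as it is when free and again once it has clicked over the board; about 0.002 to 0.003 while the hole is pushing past it.
Not all that is in view belongs to the job. There is more than one size of the board; the one meant has the size given above.

How it is judged:
By the outcome, as a careful person would: the job done as asked, in the order asked, and still so for the second after the job is handed in, with the robot touching nothing.
It also fails if it takes over 70 s, if anything falls off the work surface, if the arm or the gripper's body presses on something with over 40 N, if the wrist force passes 120 N, or if a joint passes its speed limit or range.

## Working session

There is one attempt and no reset: what is moved stays moved. The work goes in short steps, Python scripts to look and compute and a shell command to move; the robot and the scene stay as the last step left them, time stands still between calls to the robot, and variables do not carry over. Pictures are saved under pics/ and viewed, at most 10 in all, crops included, and the job is handed in when it is done.

```bash
mkdir -p pics; ls
python3 - <<'E'
from plant import r,cams
import cv2,pickle
for n in("top","side"):
    s=cams.snapshot(n); cv2.imwrite(f"pics/{n}0.png",s["img"][:,:,::-1]); pickle.dump(s,open(f"{n}0.pkl","wb"))
    print(n,s["camera_matrix"],s["camera_from_world"],[k for k in s])
st=r.get_state();print(st)
E
```

```text
pics
top [[447.09406917   0.         326.17500158]
 [  0.         447.09406917 195.46734264]
 [  0.           0.           1.        ]] [[-0.02445887 -0.99967806 -0.00674816  0.09640257]
 [ 0.98701493 -0.0252199   0.15863631 -0.63815063]
 [-0.15875543 -0.00278047  0.98731402 -1.23572104]
 [ 0.          0.          0.          1.        ]] ['img', 'camera_matrix', 'camera_from_world']
side [[458.58511972   0.         322.67364479]
 [  0.         458.58511972 202.78935741]
 [  0.           0.           1.        ]] [[-0.64803966 -0.76159286  0.00457396  0.47248755]
 [ 0.5733013  -0.48385115  0.66122135 -0.32172914]
 [-0.50136834  0.43111992  0.75017691 -1.01831406]
 [ 0.          0.          0.          1.        ]] ['img', 'camera_matrix', 'camera_from_world']
{'clock': 0.1, 'q': array([ 1.27281139,  0.68988149, -0.19450717,  1.5662269 ,  0.15728177,
        0.90248828, -0.21515009]), 'qd': array([ 9.78336162e-04, -2.24078455e-04, -1.79275417e-03, -1.67372582e-03,
       -6.62210434e-05, -5.43455576e-04,  1.37608824e-03]), 'joint_torque': array([-2.89738950e-03, -5.28502572e+01, -1.27155785e+00, -1.53837794e+01,
       -5.26060956e-02,  1.96351779e-03,  5.77904325e-05]), 'tool_pos': array([ 0.20333225, -0.59034208,  0.19820507]), 'eef_rot': array([ 9.86270775e-01,  1.65134204e-01, -1.88383728e-04, -7.85963010e-04]), 'contact_force': array([ 0.27954865,  0.34298065, -0.69290828]), 'moment': array([-0.01741073, -0.05622   , -0.00109966]), 'finger_force': 0.0, 'opening': 0.9985916415662263}
```

View pics/top0.png

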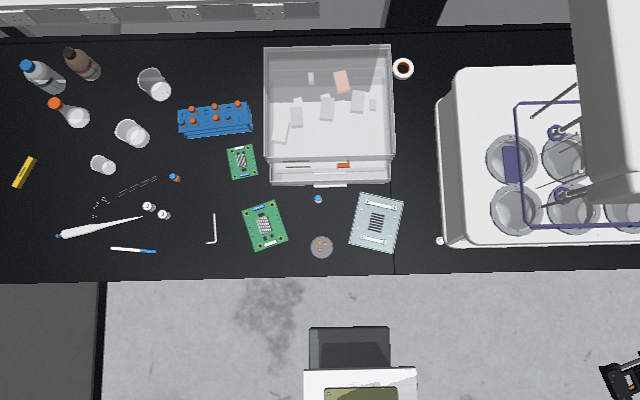

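View pics/side0.png

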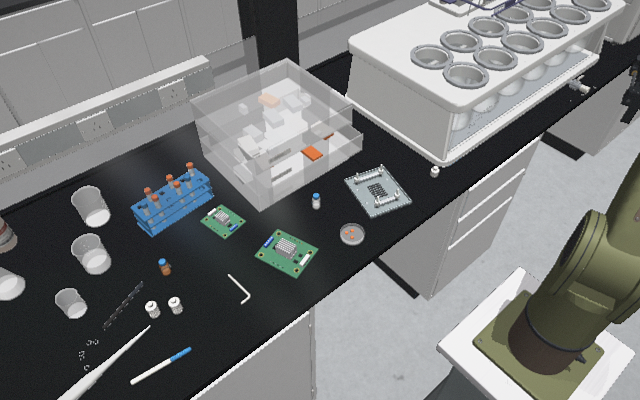

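```bash
cat > h.py <<'E'
import numpy as np,cv2,pickle
def load(n): return pickle.load(open(n,"rb"))
def proj(s,P):
    P=np.atleast_2d(P).astype(float); c=(s["camera_from_world"]@np.c_[P,np.ones(len(P))].T)[:3].T
    p=np.c_[c[:,0],-c[:,1],-c[:,2]]@s["camera_matrix"].T
    return p[:,:2]/p[:,2:]
def back(s,uv,z):
    T=s["camera_from_world"];R=T[:3,:3];o=-R.T@T[:3,3]
    d=np.linalg.inv(s["camera_matrix"])@[uv[0],uv[1],1]; d=R.T@np.array([d[0],-d[1],-d[2]])
    return o+d*(z-o[2])/d[2]
E
python3 - <<'E'
from h import *
t=load("top0.pkl");s=load("side0.pkl")
def crop(s,x,y,w,h,k): return cv2.resize(s["img"][y:y+h,x:x+w,::-1],None,fx=k,fy=k,interpolation=cv2.INTER_CUBIC)
a=np.hstack([crop(t,235,190,64,70,6),crop(t,345,185,64,70,6)])
cv2.imwrite("pics/tc.png",a)
b=np.hstack([crop(s,250,225,72,60,5),crop(s,340,160,76,60,5)])
cv2.imwrite("pics/sc.png",b)
print(proj(t,[[0,0,0]]),back(t,(265,225),0),back(t,(377,222),0.02),back(t,(241,161),0))
E
```

```text
[[361.05424767 426.35550765]] [0.56454869 0.26412438 0.        ] [ 0.56317214 -0.06590118  0.02      ] [0.76117327 0.33650753 0.        ]
```

View pics/tc.png

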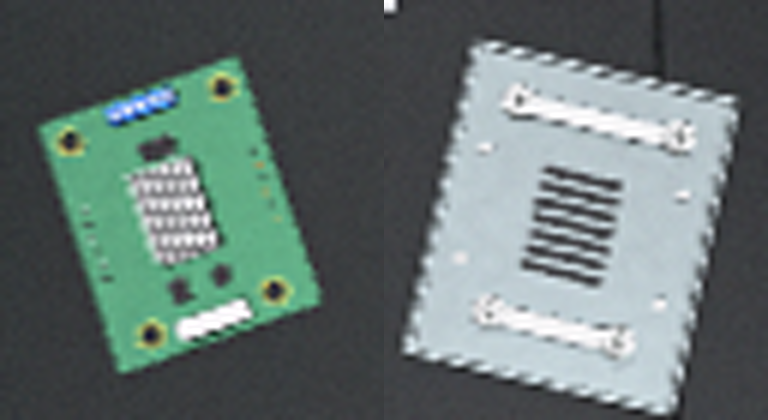

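View pics/sc.png

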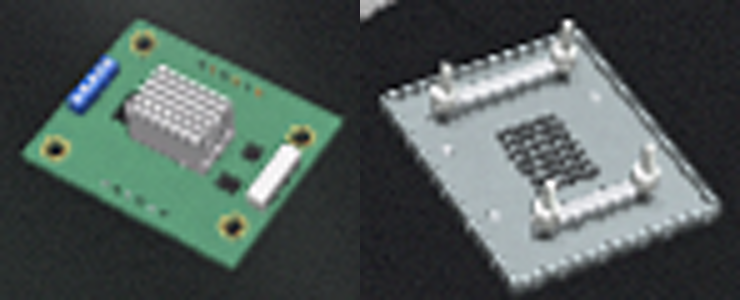

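```bash
cat > fit.py <<'E'
from h import *
from scipy.optimize import least_squares
H=np.array([[-52,32],[-52,-32],[52,40],[52,-40]])/1000 # fl fr rl rr
def cp(l,k,x0,y0,ox=0): return (np.array(l,float)-[ox,0]+.5)/k-.5+[x0,y0]
def W(p,P):
    c,s=np.cos(p[2]),np.sin(p[2]); return np.c_[P[:,0]*c-P[:,1]*s+p[0],P[:,0]*s+P[:,1]*c+p[1],P[:,2]]
E
python3 - <<'E'
from fit import *
t=load("top0.pkl");s=load("side0.pkl")
bt=cp([(151,335),(275,291),(69,141),(222,88)],6,235,190)
bs=cp([(232,227),(301,137),(55,149),(143,43)],5,250,225)
B=np.c_[H,np.full(4,.0025)]
for nm,use in(("top",1),("side",2),("both",3)):
    f=lambda p:np.r_[(proj(t,W(p,B))-bt).ravel()*(use&1),(proj(s,W(p,B))-bs).ravel()*(use>>1)]
    q=least_squares(f,[.56,.26,.3]);print("board",nm,q.x,np.degrees(q.x[2]),np.abs(q.fun).max())
# chassis: corners at rim top, tips in side
ct=cp([(474,40),(740,97),(405,352),(677,415)],6,345,185,384)
C=np.array([[80,67],[80,-67],[-80,67],[-80,-67]])/1000
for z0 in(0,.004):
  P=np.c_[C,np.full(4,.009+z0)]
  q=least_squares(lambda p:(proj(t,W(p,P))-ct).ravel(),[.56,-.06,-.2]);print("ch corners",z0,q.x,np.degrees(q.x[2]),q.fun.round(2))
tipS=cp([(548,183),(648,148),(447,67),(568,25)],5,340,160,360)
shS=cp([(545,216),(643,180),(443,97),(564,58)],5,340,160,360)
def g(p):
    P=np.c_[C,np.full(4,.009+p[3])];
    return np.r_[(proj(t,W(p,P))-ct).ravel(),(proj(s,W(p,np.c_[H,np.full(4,p[4]+.02)]))-tipS).ravel(),(proj(s,W(p,np.c_[H,np.full(4,p[4])]))-shS).ravel()]
q=least_squares(g,[.56,-.06,-.2,.002,.025]);print("ch all",q.x,np.degrees(q.x[2]),q.fun.round(1))
p=q.x
def mk(s,pts,x,y,w,h,k):
    im=cv2.resize(s["img"][y:y+h,x:x+w,::-1],None,fx=k,fy=k,interpolation=cv2.INTER_NEAREST)
    for u in pts: 
        c=((u-[x,y]+.5)*k-.5); cv2.drawMarker(im,tuple(int(v) for v in c.round()),(0,0,255),0,8,1)
    return im
z=p[4]
pt=np.vstack([proj(t,W(p,np.c_[H,np.full(4,z+d)])) for d in(0,.02)])
ps=np.vstack([proj(s,W(p,np.c_[H,np.full(4,z+d)])) for d in(0,.02)]+[proj(s,W(p,np.c_[C,np.full(4,.009+p[3])]))])
cv2.imwrite("pics/ov.png",np.hstack([mk(t,pt,345,187,60,66,6),mk(s,ps,342,160,72,66,6)]))
E
```

```text
board top [0.56403462 0.26542826 0.3197522 ] 18.320451795421423 0.13765270311662903
board side [0.56150623 0.26671041 0.32270413] 18.489584966563623 0.10685888263077459
board both [0.56283999 0.26599691 0.32123573] 18.405451521681897 0.5689560616771985
ch corners 0 [ 0.5643281  -0.06491696 -0.24692558] -14.147793344841867 [ 0.09 -0.32 -0.03 -0.04  0.14  0.33 -0.19  0.02]
ch corners 0.004 [ 0.56394824 -0.0644855  -0.24693305] -14.148221368184664 [ 0.04 -0.41  0.05 -0.11  0.05  0.39 -0.14  0.11]
ch all [ 0.56448543 -0.06509115 -0.2553604  -0.00176462  0.02193162] -14.631073350227956 [ 0.4 -0.4  0.1  0.2 -0.   0.1 -0.5  0.1  0.2  0.9  0.2  0.6 -0.3  0.8
 -0.4  0.8  0.2 -0.9  0.3 -1.   0.1 -0.4 -0.3 -0.9]
```

View pics/ov.png

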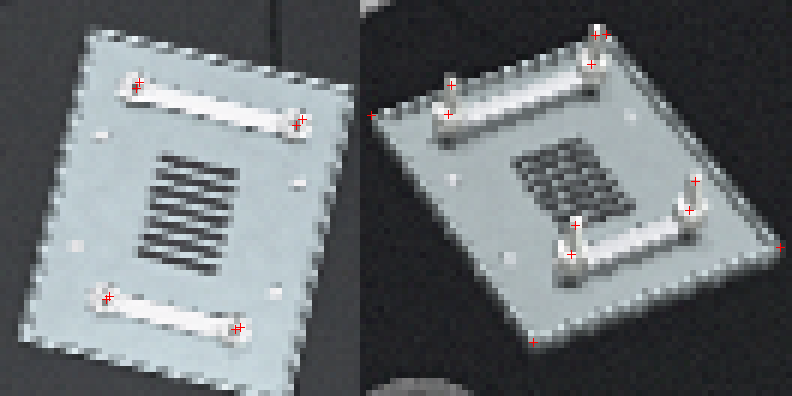

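```bash
python3 -m pendant '[[-1,[34,-38,-3],[0,0,0]],[-1,[34,-38,-3],[0,0,0]],[-1,[34,-38,-3],[0,0,0]],[-1,[34,-38,-3],[0,0,0]],[-1,[34,-38,-3],[0,0,0]],[-1,[34,-38,-3],[0,0,0]],[-1,[34,-38,0],[0,0,0]],[-1,[34,-38,0],[0,0,0]]]'
```

```text
clock: 1.1
tool_pos: [0.3621, -0.2134, 0.2169]
eef_rot: [0.986, 0.165, 0.0, 0.0]
contact_force: [1.0, -0.2, 0.2]
opening: 0.998
finger_force: 0.0
```

```bash
cat > rel.py <<'E'
# rel.py x y z yawdeg : remaining shift in tool mm + turn about tool z
import sys;from fit import *;from scipy.spatial.transform import Rotation as R
from plant import r
def rel(x,y,z,yaw):
    st=r.get_state();M=R.from_quat(st["eef_rot"]).as_matrix();G=np.array([[np.cos(yaw),np.sin(yaw),0],[np.sin(yaw),-np.cos(yaw),0],[0,0,-1]])
    print("t",st["clock"],"pos",st["tool_pos"].round(4),"shift mm",((M.T@(np.array([x,y,z])-st["tool_pos"]))*1000).round(1),"turn deg",np.degrees(R.from_matrix(M.T@G).as_rotvec()).round(2),"F",np.round(st["contact_force"],1),"M",np.round(st["moment"],2),"open",round(st["opening"],3),"grip",round(st["finger_force"],1))
    print("q",st["q"].round(2))
a=[float(v) for v in sys.argv[1:]];rel(*a[:3],np.radians(a[3]))
E
python3 rel.py .563 .266 .1 18.4
```

```text
t 1.1 pos [ 0.3621 -0.2134  0.2169] shift mm [ 346.  -387.8  116.9] turn deg [ 0.  -0.   0.6] F [ 1.  -0.2  0.2] M [ 0.02 -0.04 -0.03] open 0.998 grip 0.0
q [ 0.55  0.4  -0.19  2.12  0.13  0.62 -0.96]
```

```bash
python3 -m pendant '[[-1,[35,-39,0],[0,0,0]],[-1,[35,-39,0],[0,0,0]],[-1,[35,-39,0],[0,0,0]],[-1,[35,-39,0],[0,0,0]],[-1,[35,-39,5],[0,0,0]],[-1,[35,-39,15],[0,0,0]],[-1,[35,-39,20],[0,0,0]],[-1,[35,-39,20],[0,0,0.6]]]'; python3 -m pendant '[[-1,[30,-33,20],[0,0,0]],[-1,[15,-16,20],[0,0,0]],[-1,[0,0,0],[0,0,0]],[-1,[0,0,0],[0,0,0]]]';python3 rel.py .563 .266 .008 18.4
```

```text
clock: 2.1
tool_pos: [0.5253, 0.1728, 0.1561]
eef_rot: [0.987, 0.16, -0.0, 0.0]
contact_force: [0.9, -0.2, 0.7]
opening: 0.996
finger_force: 0.0
clock: 2.6
tool_pos: [0.5518, 0.2303, 0.1172]
eef_rot: [0.987, 0.159, -0.0, 0.001]
contact_force: [0.3, 0.5, 0.1]
opening: 1.0
finger_force: 0.0
t 2.6 pos [0.5518 0.2303 0.1172] shift mm [ 21.9 -30.5 109.2] turn deg [ 0.07  0.05 -0.07] F [0.3 0.5 0.1] M [-0.03 -0.04  0.02] open 1.0 grip 0.0
q [-0.41  0.76 -0.11  1.73  0.13  0.67 -1.84]
```

```bash
python3 -m pendant '[[-1,[11,-15,0],[0,0,0]],[-1,[11,-15.5,0],[0,0,0]],[-1,[0,0,25],[0,0,0]],[-1,[0,0,30],[0,0,0]],[-1,[0,0,30],[0,0,0]],[-1,[0,0,14],[0,0,0]],[-1,[0,0,9],[0,0,0]],[-1,[0,0,0],[0,0,0]]]'; python3 rel.py .563 .266 .008 18.4
```

```text
clock: 3.6
tool_pos: [0.5636, 0.2676, 0.0093]
eef_rot: [0.987, 0.16, 0.0, 0.0]
contact_force: [-0.5, -0.8, 0.7]
opening: 0.999
finger_force: 0.0
t 3.6 pos [0.5636 0.2676 0.0093] shift mm [-1.   1.3  1.3] turn deg [ 0.01 -0.02 -0.02] F [-0.5 -0.8  0.7] M [-0.    0.   -0.04] open 0.999 grip 0.0
q [-0.47  0.94 -0.09  1.69  0.14  0.51 -1.9 ]
```

```bash
python3 -m pendant '[[1,[-1,1,1],[0,0,0]],[1,[0,0,0],[0,0,0]],[1,[0,0,0],[0,0,0]],[1,[0,0,0],[0,0,0]],[1,[0,0,0],[0,0,0]],[1,[0,0,0],[0,0,0]]]' 30; python3 rel.py .563 .266 .008 18.4
```

```text
clock: 4.35
tool_pos: [0.5627, 0.2666, 0.0079]
eef_rot: [0.987, 0.16, -0.0, 0.0]
contact_force: [0.8, -0.5, 0.0]
opening: 0.343
finger_force: 0.0
t 4.35 pos [0.5627 0.2666 0.0079] shift mm [ 0.1  0.7 -0.1] turn deg [0.   0.   0.01] F [ 0.8 -0.5  0. ] M [-0.02  0.03 -0.03] open 0.343 grip 0.0
q [-0.47  0.94 -0.09  1.7   0.14  0.51 -1.89]
```

```bash
python3 -m pendant '[[1,[0,0,0],[0,0,0]],[1,[0,0,0],[0,0,0]],[1,[0,0,-10],[0,0,0]],[1,[0,0,-25],[0,0,0]],[1,[0,0,-30],[0,0,0]],[1,[0,0,-30],[0,0,5]],[1,[0,0,-20],[0,0,7]],[1,[0,0,-5],[0,0,7]]]';  python3 -m pendant '[[1,[0,0,0],[0,0,7]],[1,[0,0,0],[0,0,6.7]],[1,[0,0,0],[0,0,0]]]';python3 rel.py .5635 -.0645 .110 -14.3
```

```text
clock: 5.35
tool_pos: [0.5637, 0.2672, 0.1304]
eef_rot: [1.0, -0.007, 0.002, -0.001]
contact_force: [0.4, -0.1, -0.4]
opening: 0.002
finger_force: 0.0
clock: 5.72
tool_pos: [0.5627, 0.2668, 0.1285]
eef_rot: [0.992, -0.124, 0.0, -0.0]
contact_force: [0.4, -0.3, 0.0]
opening: 0.005
finger_force: 0.0
t 5.725 pos [0.5627 0.2668 0.1285] shift mm [ 82.1 321.   18.5] turn deg [-0.01 -0.03  0.1 ] F [ 0.4 -0.3  0. ] M [0.06 0.05 0.02] open 0.005 grip 0.0
q [-0.55  0.77  0.05  1.65 -0.06  0.72 -2.28]
```

Run:
```python
from plant import cams
from h import *
o=[]
for n in("top","side"):
    s=cams.snapshot(n); pickle.dump(s,open(f"{n}1.pkl","wb"))
    x,y=(210,170) if n=="top" else (240,190)
    o.append(cv2.resize(s["img"][y:y+120,x:x+100,::-1],None,fx=4,fy=4,interpolation=2))
cv2.imwrite("pics/m1.png",np.hstack(o))
```

```text
(no output)
```

View pics/m1.png

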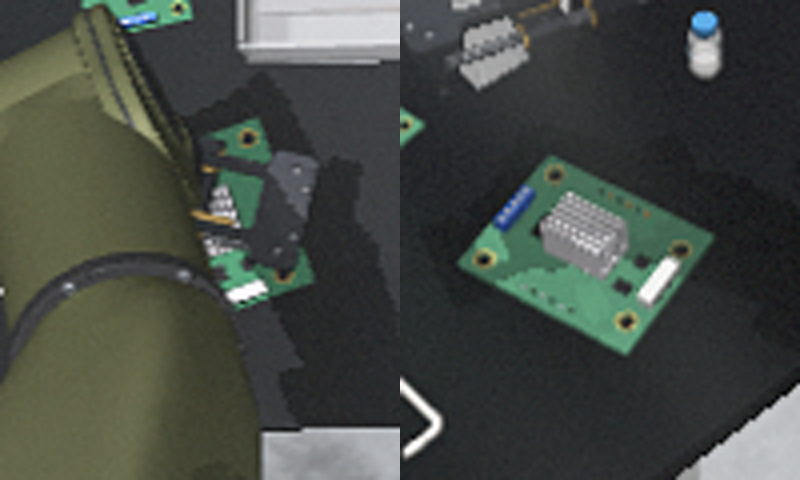

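```bash
python3 -m pendant '[[-1,[0,0,0],[0,0,-7]],[-1,[0,0,0],[0,0,-8]],[-1,[0,0,20],[0,0,-9]],[-1,[0,0,20],[0,0,-8.7]],[-1,[0,0,20],[0,0,0]],[-1,[0,0,0],[0,0,0]]]'; python3 rel.py .563 .266 .008 18.4
```

```text
clock: 6.58
tool_pos: [0.5616, 0.2659, 0.0667]
eef_rot: [0.987, 0.16, -0.001, 0.0]
contact_force: [0.4, -0.2, -0.2]
opening: 0.662
finger_force: 0.0
t 6.575 pos [0.5616 0.2659 0.0667] shift mm [ 1.5  0.3 58.7] turn deg [0.02 0.18 0.07] F [ 0.4 -0.2 -0.2] M [ 0.01  0.01 -0.06] open 0.662 grip 0.0
q [-0.46  0.86 -0.1   1.68  0.13  0.62 -1.88]
```

```bash
python3 -m pendant '[[-1,[0,0,0],[0,0,0]],[-1,[0,0,0],[0,0,0]],[-1,[0,0,0],[0,0,0]],[-1,[1,0,25],[0,0,0]],[-1,[0,0,20],[0,0,0]],[-1,[0,0,9],[0,0,0]],[-1,[0,0,4],[0,0,0]],[-1,[0,0,0],[0,0,0]]]'; python3 -m pendant '[[1,[0,0,0],[0,0,0]],[1,[0,0,0],[0,0,0]],[1,[0,0,0],[0,0,0]],[1,[0,0,0],[0,0,0]],[1,[0,0,0],[0,0,0]],[1,[0,0,0],[0,0,0]],[1,[0,0,0],[0,0,0]],[1,[0,0,0],[0,0,0]]]' 35; python3 rel.py .563 .266 .008 18.4
```

```text
clock: 7.58
tool_pos: [0.5638, 0.267, 0.01]
eef_rot: [0.987, 0.16, 0.0, 0.0]
contact_force: [-1.1, -0.3, 0.0]
opening: 0.999
finger_force: 0.0
clock: 8.57
tool_pos: [0.5636, 0.2669, 0.0099]
eef_rot: [0.987, 0.16, 0.0, 0.0]
contact_force: [-0.3, -0.4, -0.7]
opening: 0.118
finger_force: 0.0
t 8.575 pos [0.5636 0.2669 0.0099] shift mm [-0.9  0.7  1.9] turn deg [0.   0.   0.01] F [-0.3 -0.4 -0.7] M [-0.05  0.01  0.01] open 0.118 grip 0.0
q [-0.47  0.94 -0.09  1.69  0.14  0.51 -1.89]
```

Run:
```python
from plant import cams,r
from h import *
o=[]
p=r.get_state()["tool_pos"]
for n in("top","side"):
    s=cams.snapshot(n); pickle.dump(s,open(f"{n}1.pkl","wb"))
    x,y=(210,170) if n=="top" else (240,190)
    im=cv2.resize(s["img"][y:y+120,x:x+100,::-1],None,fx=4,fy=4,interpolation=2)
    u=proj(s,p)[0]; print(n,u); cv2.drawMarker(im,tuple(int(v) for v in (u-[x,y]+.5)*4),(0,0,255),0,12,1)
    o.append(im)
cv2.imwrite("pics/m2.png",np.hstack(o))
```

```text
top [263.57097283 225.02808566]
side [285.31304276 249.96547476]
```

View pics/m2.png

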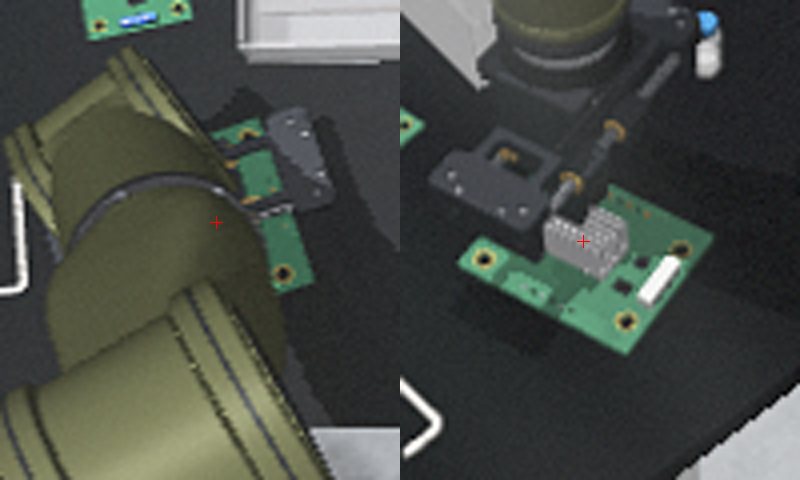

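```bash
python3 rel.py .563 .266 .008 18.4
python3 - <<'E'
from h import *
s=load("side1.pkl");t=load("top1.pkl")
print(proj(s,[.5627,.2668,.1285]),proj(t,[.5627,.2668,.1285]))
for z in (.01,.08):print(back(s,(262.5,210),.1285))
E
```

```text
t 8.675 pos [0.5636 0.2669 0.0099] shift mm [-0.9  0.7  1.9] turn deg [0.01 0.   0.01] F [-0.4 -0.3  1. ] M [-0.02  0.02 -0.01] open 0.026 grip 0.0
q [-0.47  0.94 -0.09  1.69  0.14  0.51 -1.89]
[[282.76604014 221.00495719]] [[257.20792732 221.23605972]]
[0.62181112 0.28355546 0.1285    ]
[0.62181112 0.28355546 0.1285    ]
```

```bash
python3 -m pendant '[[-1,[0,0,0],[0,0,0]],[-1,[0,0,0],[0,0,0]],[-1,[0,0,-25],[0,0,0]],[-1,[0,0,-35],[0,0,0]],[-1,[0,0,-35],[0,0,0]],[-1,[0,0,-25],[0,0,0]],[-1,[0,0,0],[0,0,0]]]';  python3 - <<'E'
from plant import cams,r
from h import *
o=[]
st=r.get_state();p=st["tool_pos"];print(p,st["opening"])
for n in("top","side"):
    s=cams.snapshot(n); pickle.dump(s,open(f"{n}2.pkl","wb"))
    x,y=(200,130) if n=="top" else (215,125)
    im=cv2.resize(s["img"][y:y+150,x:x+100,::-1],None,fx=4,fy=4,interpolation=2)
    for d in(0,.064):
        u=proj(s,p+[0,0,d])[0]; cv2.drawMarker(im,tuple(int(v) for v in (u-[x,y]+.5)*4),(0,0,255),0,12,1)
    o.append(im)
cv2.imwrite("pics/m3.png",np.hstack(o))
E
```

```text
clock: 9.55
tool_pos: [0.565, 0.2676, 0.1318]
eef_rot: [0.987, 0.16, 0.002, -0.001]
contact_force: [1.1, 0.0, -0.8]
opening: 0.796
finger_force: 0.0
[0.56504161 0.26764354 0.13183337] 0.7961808050503338
```

View pics/m3.png

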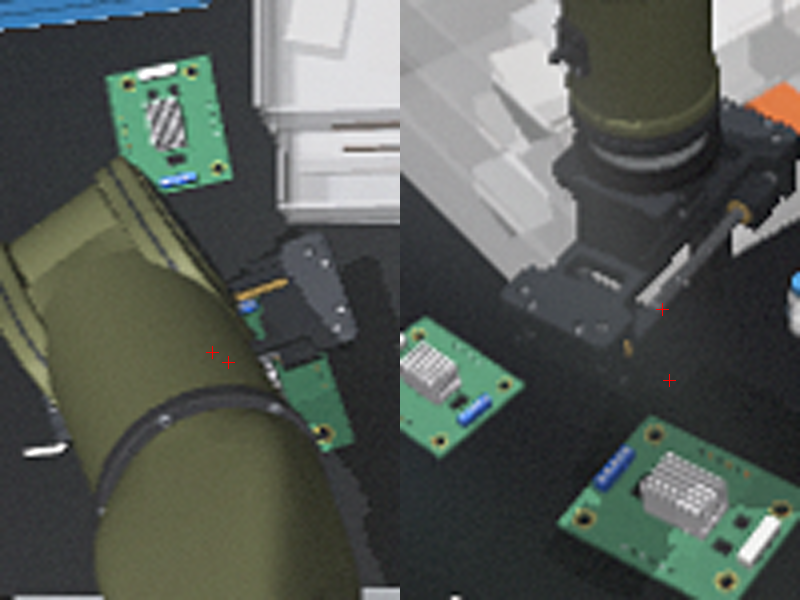

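Run:
```python
from h import *
s=load("side2.pkl");t=load("top2.pkl")
c=np.array([.565,.2676,.2])
y=np.array([np.sin(np.radians(18.4)),-np.cos(np.radians(18.4)),0])
print("exp top R",proj(t,c+.0935*y),"exp side L",proj(s,c-.0935*y),"exp side R",proj(s,c+.0935*y))
for z in(.19,.2,.22,.24): print(z,"top R",back(t,(280,202.5),z)-c,"side L",back(s,(258.8,198.8),z)-c,"side R",back(s,(307,164),z)-c)
from scipy.spatial.transform import Rotation as R
```

```text
exp top R [[287.38525786 204.99260915]] exp side L [[255.045327   228.39532255]] exp side R [[302.42287123 175.50784053]]
0.19 top R [ 0.03784626 -0.06897034 -0.01      ] side L [ 0.04327684  0.02891517 -0.01      ] side R [ 0.06130446 -0.12828845 -0.01      ]
0.2 top R [ 3.63726514e-02 -7.00462696e-02 -5.55111512e-17] side L [3.52692218e-02 3.33342846e-02 5.55111512e-17] side R [ 5.30670359e-02 -1.21865437e-01  5.55111512e-17]
0.22 top R [ 0.03342544 -0.07219814  0.02      ] side L [0.01925398 0.04217251 0.02      ] side R [ 0.03659219 -0.10901941  0.02      ]
0.24 top R [ 0.03047823 -0.07435001  0.04      ] side L [0.00323874 0.05101074 0.04      ] side R [ 0.02011735 -0.09617339  0.04      ]
```

Run:
```python
from h import *
a=load("side0.pkl")["img"].astype(int)
for n in("side2.pkl","side1.pkl"):
    b=load(n)["img"].astype(int); d=(b-a); 
    print(n)
    for y in range(195,262):
        print(y,"".join("#" if abs(d[y,x]).max()>40 else "+" if abs(d[y,x]).max()>12 else "." for x in range(240,325)))
```

```text
side2.pkl
195 .+.#######################.++#########+..#####+#+..+.................................
196 +.++########################..#######+..######..++..+................................
197 .++++#+#############################+...#####+++...+++.+.............................
198 .+++++#############################+...###+...+++.+..+.+.....+.......................
199 .++++++###########################+...###...++.+++..+................................
200 ..++++++############################.++++..+++++.++..................................
201 .....++#+############################.+#+.++.......+.................................
202 .......+++##########################+.++.++++.+.+++.+................................
203 ........+++########################......++++++.+...+...+............................
204 ..........++####################++......++++++++++...................................
205 ............+##################+.......++++++++++.+..................................
206 .............+###############+..+.....++++++..+++.+.+................................
207 ......
[... 10279 characters left out ...]
...........++#########+++.............+.+##...+++.+....####++.........
255 .........................++#############++..........+++##+............+.##+..........
256 .........................+#################+...........................+#+..+......++
257 ........................+###################++.....+...................#++...........
258 .......................+###....+##############++...+...................+...........+.
259 ..............+........+###......+###############+..............................+....
260 .......................+##.........+##############...................................
261 .................+.....++............+###########+..............................+....
```

Run:
```python
from h import *
o=[]
for n,x,y in(("side1.pkl",258,205),("side2.pkl",255,185)):
    s=load(n)["img"][y:y+70,x:x+50,::-1]
    o.append(cv2.resize((255*(s/255.)**.45).astype(np.uint8),None,fx=8,fy=8,interpolation=2))
cv2.imwrite("pics/m4.png",np.hstack(o))
```

```text
(no output)
```

View pics/m4.png

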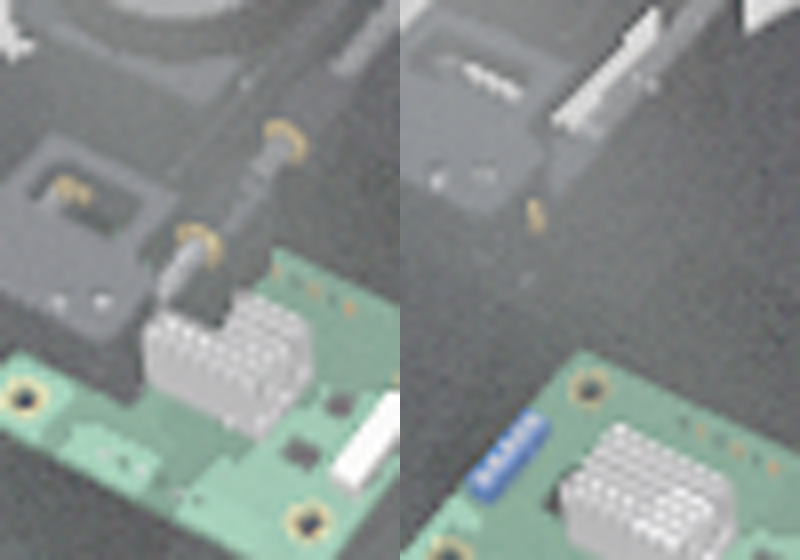

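```bash
python3 -m pendant '[[-1,[-1,0,30],[0,0,0]],[-1,[-1,1,35],[0,0,0]],[-1,[0,0,35],[0,0,0]],[-1,[0,0,20],[0,0,0]],[-1,[0,0,4],[0,0,0]],[-1,[0,0,0],[0,0,0]]]';python3 -m pendant '[[-1,[0,0,2],[0,0,0]],[-1,[0,0,2],[0,0,0]],[-1,[0,0,2],[0,0,0]],[-1,[0,0,0],[0,0,0]]]'; python3 rel.py .563 .266 .008 18.4
```

```text
clock: 10.4
tool_pos: [0.5624, 0.2656, 0.0062]
eef_rot: [0.987, 0.16, 0.0, -0.0]
contact_force: [0.2, -0.1, 0.2]
opening: 1.0
finger_force: 0.0
clock: 10.9
tool_pos: [0.562, 0.2653, -0.0001]
eef_rot: [0.987, 0.16, -0.0, 0.0]
contact_force: [0.7, 0.2, -0.3]
opening: 0.997
finger_force: 0.0
t 10.9 pos [ 5.620e-01  2.653e-01 -1.000e-04] shift mm [ 1.2 -0.4 -8.1] turn deg [0.01 0.   0.01] F [ 0.7  0.2 -0.3] M [-0.02  0.03  0.01] open 0.997 grip 0.0
q [-0.47  0.96 -0.08  1.7   0.15  0.49 -1.9 ]
```

Reported z is already below the board's top with no contact, which confirms the reported TCP height is biased low. I'll keep feeling downward.

```bash
python3 -m pendant '[[-1,[0,0,3],[0,0,0]],[-1,[0,0,3],[0,0,0]],[-1,[0,0,3],[0,0,0]],[-1,[0,0,0],[0,0,0]]]';python3 -m pendant '[[-1,[0,0,2],[0,0,0]],[-1,[0,0,2],[0,0,0]],[-1,[0,0,0],[0,0,0]]]'
python3 - <<'E'
from plant import cams,r
from h import *
s=cams.snapshot("side"); pickle.dump(s,open("side3.pkl","wb"));print(r.get_state()["contact_force"])
x,y=245,195
cv2.imwrite("pics/m5.png",cv2.resize((255*(s["img"][y:y+85,x:x+85,::-1]/255.)**.45).astype(np.uint8),None,fx=7,fy=7,interpolation=2))
E
```

```text
clock: 11.4
tool_pos: [0.5618, 0.2652, -0.0095]
eef_rot: [0.987, 0.16, -0.0, 0.0]
contact_force: [-0.2, 0.1, -0.4]
opening: 0.997
finger_force: 0.0
clock: 11.78
tool_pos: [0.5619, 0.2653, -0.0133]
eef_rot: [0.987, 0.16, -0.0, 0.0]
contact_force: [-0.6, 0.8, -0.1]
opening: 1.0
finger_force: 0.0
[-0.52466191  0.41592462 -0.21165808]
```

View pics/m5.png

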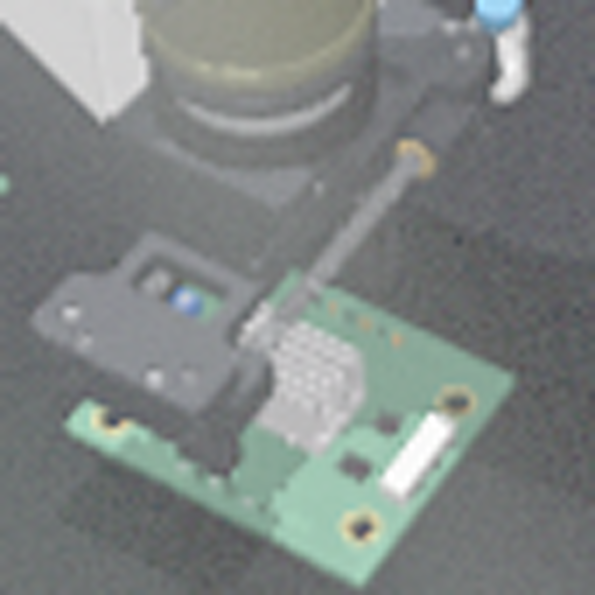

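Run:
```python
from h import *
s=load("side3.pkl")
c=np.array([.5619,.2653,0]);a=np.radians(18.4);y=np.array([np.sin(a),-np.cos(a),0])
for z in(-.013,0,.005,.01,.02,.03):print(z,proj(s,c-.0527*y+[0,0,z]))
im=s["img"]
for v in range(250,268):print(v,[int(x) for x in im[v,266:290].mean(1)])
```

```text
-0.013 [[275.04100463 269.79009182]]
0 [[274.66267323 266.94474733]]
0.005 [[274.51545554 265.83755656]]
0.01 [[274.36727605 264.7231323 ]]
0.02 [[274.06799372 262.47229794]]
0.03 [[273.76474909 260.19166399]]
250 [80, 93, 78, 72, 74, 78, 79, 74, 73, 72, 53, 38, 42, 65, 61, 45, 40, 37, 113, 153, 138, 143, 142, 168]
251 [47, 53, 64, 79, 75, 75, 76, 75, 69, 57, 40, 42, 48, 53, 47, 37, 39, 48, 123, 125, 154, 153, 138, 130]
252 [40, 40, 49, 54, 66, 75, 72, 76, 61, 44, 42, 43, 55, 48, 43, 43, 52, 110, 131, 122, 138, 127, 155, 149]
253 [40, 39, 39, 38, 47, 54, 66, 55, 44, 36, 38, 42, 43, 43, 41, 38, 88, 127, 129, 131, 126, 125, 138, 142]
254 [39, 36, 41, 39, 37, 42, 48, 41, 36, 43, 40, 37, 40, 38, 39, 71, 122, 130, 128, 124, 129, 127, 127, 128]
255 [36, 38, 37, 39, 43, 38, 43, 49, 43, 37, 40, 44, 43, 38, 53, 92, 120, 136, 130, 130, 128, 126, 129, 127]
256 [67, 38, 41, 40, 37, 39, 43, 43, 43, 38, 40, 35, 41, 43, 81, 87, 91, 101, 120, 131, 128, 128, 126, 125]
257 [92, 62, 42, 35, 40, 45, 50, 42, 43, 36, 38, 39, 37, 65, 84, 83, 79, 83, 89, 97, 159, 137, 126, 131]
258 [93, 84, 85, 81, 49, 42, 
[... 323 characters left out ...]
36, 41, 41, 40, 73, 84, 83, 79, 80, 82, 78, 80, 77, 106, 121]
262 [72, 88, 92, 90, 98, 102, 80, 51, 53, 37, 35, 32, 88, 83, 85, 84, 82, 83, 82, 77, 78, 107, 120, 118]
263 [42, 56, 70, 85, 91, 86, 84, 64, 77, 115, 78, 52, 87, 83, 83, 80, 82, 82, 83, 81, 108, 118, 121, 120]
264 [32, 34, 35, 55, 77, 84, 84, 80, 81, 102, 87, 59, 68, 79, 81, 81, 80, 80, 80, 76, 118, 124, 120, 120]
265 [35, 28, 31, 31, 47, 59, 77, 82, 83, 85, 83, 66, 66, 78, 79, 81, 81, 81, 111, 111, 120, 122, 121, 122]
266 [34, 31, 30, 28, 34, 34, 45, 60, 73, 84, 82, 77, 79, 91, 109, 87, 81, 79, 120, 123, 122, 121, 118, 120]
267 [29, 26, 26, 31, 31, 33, 29, 29, 46, 65, 80, 82, 82, 85, 93, 84, 58, 89, 118, 120, 120, 121, 119, 119]
```

```bash
python3 -m pendant '[[-1,[0,0,2],[0,0,0]],[-1,[0,0,2],[0,0,0]],[-1,[0,0,2],[0,0,0]],[-1,[0,0,0],[0,0,0]]]'|egrep 'pos|force';python3 -m pendant '[[-1,[0,0,2],[0,0,0]],[-1,[0,0,2],[0,0,0]],[-1,[0,0,0],[0,0,0]]]'|egrep 'pos|force'
python3 - <<'E'
from plant import cams,r
from h import *
s=cams.snapshot("side"); pickle.dump(s,open("side4.pkl","wb"))
im=s["img"]
for v in range(255,272):print(v,[int(x) for x in im[v,266:290].mean(1)])
E
```

```text
tool_pos: [0.5619, 0.2652, -0.0193]
contact_force: [1.2, 0.0, -0.3]
finger_force: 0.0
tool_pos: [0.5618, 0.2653, -0.0233]
contact_force: [-0.0, 0.5, 0.3]
finger_force: 0.0
255 [39, 40, 43, 47, 56, 69, 74, 70, 61, 46, 43, 39, 45, 42, 33, 37, 50, 118, 130, 129, 126, 127, 125, 126]
256 [39, 43, 38, 38, 38, 45, 53, 48, 47, 37, 41, 38, 45, 39, 34, 37, 63, 102, 120, 129, 127, 127, 127, 125]
257 [37, 40, 42, 39, 43, 36, 43, 40, 41, 40, 36, 37, 38, 39, 39, 62, 76, 82, 92, 97, 157, 136, 128, 125]
258 [38, 34, 41, 36, 42, 38, 42, 42, 47, 41, 44, 42, 41, 37, 54, 78, 83, 81, 81, 77, 112, 106, 127, 127]
259 [71, 51, 40, 37, 36, 41, 45, 42, 37, 33, 38, 40, 35, 43, 74, 82, 81, 80, 81, 80, 81, 79, 92, 110]
260 [89, 82, 73, 52, 41, 43, 37, 42, 42, 38, 41, 41, 28, 51, 80, 85, 82, 81, 80, 80, 77, 80, 75, 111]
261 [90, 89, 88, 84, 49, 35, 30, 39, 39, 43, 41, 89, 46, 47, 78, 83, 80, 82, 79, 80, 80, 77, 74, 114]
262 [69, 85, 91, 94, 62, 44, 39, 41, 40, 37, 38, 74, 38, 40, 79, 84, 79, 79, 82, 78, 78, 107, 110, 118]
263 [41, 53, 72, 85, 82, 76, 59, 32, 38, 36, 38, 40, 34, 52, 78, 80, 80, 80, 80, 80, 76, 115
[... 164 characters left out ...]
, 41, 62, 81, 78, 81, 78, 80, 77, 107, 120, 120, 122, 119]
266 [28, 31, 32, 25, 27, 30, 48, 56, 75, 77, 77, 75, 76, 91, 109, 86, 81, 76, 107, 118, 118, 120, 120, 116]
267 [30, 30, 30, 27, 29, 30, 30, 28, 46, 65, 77, 81, 77, 86, 92, 81, 60, 88, 118, 124, 120, 118, 118, 118]
268 [28, 26, 29, 30, 35, 32, 28, 27, 30, 40, 48, 68, 79, 81, 81, 79, 73, 82, 125, 132, 128, 127, 119, 120]
269 [34, 25, 25, 30, 30, 34, 33, 30, 26, 29, 28, 39, 55, 70, 76, 81, 83, 80, 94, 120, 128, 129, 121, 119]
270 [36, 31, 28, 33, 28, 28, 27, 34, 25, 25, 27, 31, 27, 34, 45, 64, 81, 80, 109, 119, 123, 123, 119, 118]
271 [32, 34, 27, 32, 27, 31, 31, 29, 29, 32, 27, 32, 27, 28, 28, 40, 51, 63, 108, 122, 121, 120, 122, 120]
```

```bash
for i in 1; do python3 -m pendant '[[-1,[0,0,2],[0,0,0]],[-1,[0,0,2],[0,0,0]],[-1,[0,0,0],[0,0,0]]]'|egrep 'pos|force';python3 -m pendant '[[-1,[0,0,2],[0,0,0]],[-1,[0,0,2],[0,0,0]],[-1,[0,0,0],[0,0,0]]]'|egrep 'pos|force'; done
python3 - <<'E'
from h import *
s=load("side4.pkl");c=np.array([.5619,.2653,0]);a=np.radians(18.4);y=np.array([np.sin(a),-np.cos(a),0]);x=np.array([np.cos(a),np.sin(a),0])
for z in(0,.005,.01,.02,.03):print(z,proj(s,[c-.0615*y-.009*x+[0,0,z],c-.0615*y+.009*x+[0,0,z]]).ravel())
E
```

```text
tool_pos: [0.5619, 0.2653, -0.0273]
contact_force: [0.3, -0.2, -0.1]
finger_force: 0.0
tool_pos: [0.5619, 0.2653, -0.0313]
contact_force: [0.1, 0.8, 0.1]
finger_force: 0.0
0 [275.57995889 271.05234819 269.71057673 267.89150583]
0.005 [275.43471296 269.95083496 269.54696031 266.78553935]
0.01 [275.28851142 268.84207454 269.38227316 265.67233518]
0.02 [274.9932035  266.60252414 269.04964431 263.42392775]
0.03 [274.69395794 264.33311142 268.71260413 261.14570191]
```

```bash
for i in 1; do python3 -m pendant '[[-1,[0,0,2],[0,0,0]],[-1,[0,0,2],[0,0,0]],[-1,[0,0,0],[0,0,0]]]'|egrep 'pos|force';python3 -m pendant '[[-1,[0,0,2],[0,0,0]],[-1,[0,0,2],[0,0,0]],[-1,[0,0,0],[0,0,0]]]'|egrep 'pos|force'; done
python3 - <<'E'
from plant import cams
from h import *
s=cams.snapshot("side"); pickle.dump(s,open("side5.pkl","wb"))
for v in range(259,275):print(v,[int(x) for x in s["img"][v,266:288].mean(1)])
E
```

```text
tool_pos: [0.5619, 0.2653, -0.0353]
contact_force: [-1.2, 0.3, -0.7]
finger_force: 0.0
tool_pos: [0.5623, 0.2654, -0.0368]
contact_force: [-3.1, -2.4, 17.7]
finger_force: 8.8
259 [38, 40, 38, 41, 40, 55, 52, 61, 52, 45, 38, 39, 40, 40, 39, 38, 49, 75, 82, 78, 80, 79]
260 [41, 38, 40, 34, 35, 39, 37, 43, 41, 33, 37, 39, 41, 38, 39, 43, 73, 81, 83, 82, 77, 78]
261 [39, 38, 42, 38, 38, 39, 40, 41, 41, 38, 36, 36, 37, 40, 44, 70, 79, 80, 80, 79, 77, 79]
262 [47, 45, 38, 41, 36, 41, 46, 39, 34, 38, 37, 39, 34, 35, 64, 81, 81, 79, 79, 79, 77, 77]
263 [38, 39, 47, 43, 42, 39, 49, 44, 39, 38, 39, 37, 35, 40, 75, 79, 80, 79, 77, 78, 73, 104]
264 [31, 32, 35, 40, 51, 45, 41, 39, 40, 34, 41, 36, 42, 36, 75, 82, 79, 79, 77, 76, 105, 118]
265 [31, 34, 28, 33, 37, 35, 39, 41, 39, 40, 42, 56, 46, 30, 76, 76, 81, 79, 77, 106, 120, 118]
266 [30, 30, 26, 24, 26, 29, 32, 36, 38, 36, 42, 48, 41, 47, 105, 85, 81, 78, 105, 119, 120, 119]
267 [29, 30, 33, 24, 27, 25, 30, 32, 32, 44, 37, 30, 39, 71, 92, 83, 60, 64, 119, 118, 115, 116]
268 [34, 27, 27, 30, 34, 29, 28, 30, 31, 36, 32, 37, 50, 76, 80, 79, 72, 79, 123, 127, 124, 120]
269 [31, 30, 31, 29, 25, 28, 29, 30, 31, 26, 31, 24, 35, 67, 80, 79, 80, 80, 91, 125, 126, 120]
270 [28, 26, 26, 27, 29, 28, 30, 32, 33, 21, 31, 25, 32, 36, 50, 66, 78, 83, 78, 117, 123, 118]
271 [32, 27, 29, 32, 28, 29, 27, 27, 28, 26, 28, 29, 31, 34, 27, 40, 48, 64, 98, 118, 120, 118]
272 [28, 32, 29, 32, 29, 32, 31, 29, 29, 30, 30, 27, 29, 28, 29, 25, 31, 37, 65, 87, 118, 119]
273 [30, 32, 31, 26, 24, 23, 28, 28, 28, 27, 30, 30, 28, 32, 29, 34, 32, 31, 38, 45, 69, 98]
274 [30, 24, 30, 28, 28, 26, 30, 31, 35, 29, 31, 32, 26, 27, 34, 28, 30, 35, 39, 33, 35, 55]
```

```bash
python3 -m pendant '[[-1,[0,0,-4],[0,0,0]],[-1,[0,0,-3],[0,0,0]],[-1,[0,0,0],[0,0,0]]]'|egrep 'pos|force'; python3 -m pendant '[[1,[0,0,0],[0,0,0]],[1,[0,0,0],[0,0,0]],[1,[0,0,0],[0,0,0]],[1,[0,0,0],[0,0,0]],[1,[0,0,0],[0,0,0]],[1,[0,0,0],[0,0,0]],[1,[0,0,0],[0,0,0]],[1,[0,0,0],[0,0,0]]]' 35; python3 -m pendant '[[1,[0,0,0],[0,0,0]],[1,[0,0,0],[0,0,0]]]'
```

```text
tool_pos: [0.5621, 0.2654, -0.0321]
contact_force: [-0.4, 1.1, 0.3]
finger_force: 0.0
clock: 15.68
tool_pos: [0.562, 0.2654, -0.0321]
eef_rot: [0.987, 0.16, 0.0, -0.0]
contact_force: [0.2, -0.2, 2.0]
opening: 0.338
finger_force: 35.0
clock: 15.92
tool_pos: [0.562, 0.2654, -0.0321]
eef_rot: [0.987, 0.16, 0.0, -0.0]
contact_force: [-0.3, -0.2, 1.0]
opening: 0.332
finger_force: 35.0
```

```bash
python3 -m pendant '[[1,[0,0,-10],[0,0,0]],[1,[0,0,-20],[0,0,0]],[1,[0,0,-30],[0,0,0]],[1,[0,0,-30],[0,0,0]],[1,[0,0,-10],[0,0,5]],[1,[0,0,0],[0,0,7]],[1,[0,0,0],[0,0,7]],[1,[0,0,0],[0,0,7]]]';  python3 -m pendant '[[1,[0,0,0],[0,0,6.7]],[1,[0,0,0],[0,0,0]]]';python3 rel.py .563 -.0645 .07 -14.3
```

```text
clock: 16.92
tool_pos: [0.5623, 0.2656, 0.0695]
eef_rot: [0.998, -0.068, 0.001, -0.001]
contact_force: [-0.4, 0.5, -1.9]
opening: 0.336
finger_force: 35.0
clock: 17.18
tool_pos: [0.5623, 0.2656, 0.0692]
eef_rot: [0.992, -0.124, 0.001, -0.0]
contact_force: [0.4, 0.0, -1.4]
opening: 0.34
finger_force: 35.0
t 17.175 pos [0.5623 0.2656 0.0692] shift mm [ 81.7 319.9  -1. ] turn deg [-0.04 -0.06  0.09] F [ 0.4  0.  -1.4] M [0.1  0.02 0.06] open 0.34 grip 35.0
q [-0.54  0.85  0.05  1.69 -0.07  0.6  -2.27]
```

```bash
python3 -m pendant '[[1,[4,16,0],[0,0,0]],[1,[8,32,0],[0,0,0]],[1,[10,40,0],[0,0,0]],[1,[10,40,0],[0,0,0]],[1,[10,40,0],[0,0,0]],[1,[10,40,0],[0,0,0]],[1,[10,40,0],[0,0,0]],[1,[9,32,0],[0,0,0]]]'|egrep 'clock|pos|force';  python3 -m pendant '[[1,[7.5,28,0],[0,0,0]],[1,[3,12,0],[0,0,0]],[1,[0,0,0],[0,0,0]],[1,[0,0,0],[0,0,0]]]'|egrep 'pos|force';python3 rel.py .563 -.0645 .07 -14.3
python3 - <<'E'
from plant import cams
from h import *
for n in("top","side"):
    s=cams.snapshot(n); pickle.dump(s,open(f"{n}6.pkl","wb"))
    hsv=cv2.cvtColor(s["img"],cv2.COLOR_RGB2HSV)
    m=cv2.inRange(hsv,(50,70,40),(85,255,255)); k,l,st,ce=cv2.connectedComponentsWithStats(m)
    for i in np.argsort(-st[1:,4])[:4]+1: print(n,st[i],ce[i].round(1))
    b=(hsv[...,0]>95)&(hsv[...,0]<120)&(hsv[...,1]>150);k,l,st,ce=cv2.connectedComponentsWithStats(b.astype(np.uint8))
    for i in np.argsort(-st[1:,4])[:6]+1: print(n,"blue",st[i],ce[i].round(1))
E
```

```text
clock: 18.18
tool_pos: [0.561, -0.0273, 0.0683]
contact_force: [0.9, 0.7, -0.5]
finger_force: 35.0
tool_pos: [0.5621, -0.0631, 0.068]
contact_force: [0.6, -0.0, -0.8]
finger_force: 35.0
t 18.675 pos [ 0.5621 -0.0631  0.068 ] shift mm [ 1.2  1.2 -2. ] turn deg [-0.07  0.01  0.15] F [ 0.6 -0.  -0.8] M [ 0.09 -0.01 -0.01] open 0.338 grip 35.0
q [ 0.05  0.8  -0.04  1.86  0.05  0.48 -1.84]
top [226 144  32  36 634] [242.  161.8]
top [357 222  33  24 329] [371.4 233.1]
top [362 204   5  12  38] [363.9 209.5]
top [365 192   9   9  34] [367.9 195.4]
top blue [ 177  102   76   37 1747] [215.7 120.9]
top blue [ 20  60  15  13 124] [26.7 65.4]
top blue [141 249  16   4  48] [148.6 250.7]
top blue [169 173   7   6  30] [172.1 175.7]
top blue [315 195   6   6  24] [317.5 197.3]
top blue [47 78  5  6 16] [49.2 81. ]
side [352 157  58  32 611] [380.7 171.9]
side [200 204  46  36 563] [222.9 222.2]
side [381 147   5   2   9] [383.2 147.6]
side [384 152   2   2   4] [384.5 152.5]
side blue [135 203  46  33 365] [154.7 221.5]
side blue [175 173  31  28 253] [191.5 187.7]
side blue [170 347  22  14  91] [180.9 353.5]
side blue [191 195  22  16  53] [199.7 202.2]
side blue [131 206   7   7  28] [134.4 208.5]
side blue [313 193   7   6  28] [315.6 195.5]
```

```bash
cat > meas.py <<'E'
from fit import *
from scipy.ndimage import map_coordinates
from scipy.optimize import minimize
def samp(I,uv): return map_coordinates(I,[uv[:,1],uv[:,0]],order=1)
def holes(s,p,z,win=3.6,it=6):
    """refine hole-disc centres (non-green disc in green) from pose guess"""
    I=s["img"].astype(float);g=I[...,1]-np.maximum(I[...,0],I[...,2]); out=[]
    for u in proj(s,W(p,np.c_[H,np.full(4,z)])):
        for _ in range(it):
            y,x=np.mgrid[int(u[1])-6:int(u[1])+8,int(u[0])-6:int(u[0])+8]
            d=np.hypot(x-u[0],y-u[1]);ring=g[y,x][(d>3.6)&(d<6)];ref=np.median(ring)
            w=np.clip((ref-g[y,x])/max(ref,1),0,1)*np.clip(win+.5-d,0,1)
            n=np.array([(w*x).sum(),(w*y).sum()])/w.sum(); u=n
        out.append([*u,ref,w.sum()])
    return np.array(out)
E
python3 - <<'E'
from meas import *
for n in("top","side"):
    s=load(n+"0.pkl");h=holes(s,[.5628,.266,.3212],.0025);print(n,h.round(2).tolist())
    B=np.c_[H,np.full(4,.0025)];q=least_squares(lambda p:(proj(s,W(p,B))-h[:,:2]).ravel(),[.56,.26,.3]);print(q.x,q.fun.round(2))
    s=load(n+"6.pkl");p=[.5628,-.0628,np.radians(-14.2)];h=holes(s,p,.1026);print("air",proj(s,W(p,np.c_[H,np.full(4,.1026)])).round(1).tolist(),h.round(2).tolist())
t=load("top0.pkl");s=load("side0.pkl")
# post score
th=np.linspace(0,2*np.pi,12,endpoint=False)
def ring(r,z): return np.array([[r*np.cos(a),r*np.sin(a),z] for a in th])
def score(cam,I,p,h):
    tot=0
    for c in H:
        off=np.r_[c,0]
        def m(L): return np.concatenate([samp(I,proj(cam,W(p,off+ring(r,z+h)))) for r,z in L]).mean()
        tot+=m([(r,z) for r in(0,1.5,2.8) for z in(4,9,14,19.)] and [(r,z/1000) for r in(0,.0015,.0028) for z in(2,8,14,19)])
        tot+=m([(r,0) for r in(.004,.0065)])-m([(.0092,0)])
    return tot
for nm,cam in(("top",t),("side",s)):
    I=cv2.GaussianBlur(cam["img"].min(2).astype(float),(0,0),.4)
    for h in(.018,.02,.022,.024,.026,.028,.03,.032):
        b=minimize(lambda p:-score(cam,I,p,h),[.564,-.065,-.25],method="Nelder-Mead",options=dict(initial_simplex=[[.564,-.065,-.25],[.567,-.065,-.25],[.564,-.062,-.25],[.564,-.065,-.235]]))
        print(nm,h,b.x.round(4),round(-b.fun,1))
E
```

```text
top [[259.89, 245.47, 37.0, 12.42], [280.34, 238.08, 40.0, 11.9], [246.25, 213.59, 38.0, 12.65], [271.58, 204.19, 38.0, 11.64]]
[0.56366138 0.26526665 0.32512738] [-0.    0.07  0.11 -0.03 -0.1  -0.15 -0.    0.1 ]
air [[363.6, 235.1], [386.7, 240.3], [368.7, 197.6], [397.2, 204.0]] [[364.79, 235.35, 37.0, 20.89], [389.31, 240.02, 4.0, 29.87], [369.86, 199.63, -1.0, 26.29], [396.84, 203.57, 2.0, 15.25]]
side [[296.07, 269.82, 32.0, 18.81], [309.13, 252.87, 32.5, 24.08], [260.57, 254.2, 33.0, 18.87], [278.18, 233.02, 30.5, 16.16]]
[0.56160195 0.26714849 0.31323214] [-0.36  0.29  0.43 -0.62 -0.24  0.07  0.19  0.24]
air [[379.6, 182.5], [400.2, 175.0], [357.8, 159.1], [382.6, 150.5]] [[380.33, 182.44, 29.0, 16.28], [398.81, 175.33, 19.5, 20.85], [359.91, 157.51, -2.0, 24.08], [378.88, 149.96, -4.0, 22.96]]
top 0.018 [ 0.5645 -0.068  -0.2569] 939.2
top 0.02 [ 0.5647 -0.0676 -0.253 ] 939.3
top 0.022 [ 0.5652 -0.0667 -0.2521] 940.7
top 0.024 [ 0.565  -0.0666 -0.2508] 942.4
top 0.026 [ 0.5647 -0.0664 -0.2504] 943.7
top 0.028 [ 0.5643 -0.0663 -0.253 ] 944.7
top 0.03 [ 0.5642 -0.066  -0.25  ] 946.0
top 0.032 [ 0.5639 -0.0658 -0.2498] 946.4
side 0.018 [ 0.5645 -0.0693 -0.22  ] 791.1
side 0.02 [ 0.5668 -0.0694 -0.2488] 801.6
side 0.022 [ 0.5656 -0.0678 -0.2485] 804.3
side 0.024 [ 0.5643 -0.0663 -0.2483] 806.9
side 0.026 [ 0.5631 -0.0648 -0.2483] 809.2
side 0.028 [ 0.5618 -0.0632 -0.2482] 810.7
side 0.03 [ 0.5605 -0.0617 -0.2481] 812.1
side 0.032 [ 0.5593 -0.0602 -0.2476] 813.5
```

Run:
```python
from meas import *
for n in("top","side"):
    t=load(n+"0.pkl");I=t["img"].min(2)
    for nm,c in zip("fl fr rl rr".split(),H):
        p=[.5643,-.0652,-.2495]
        pr=[proj(t,W(p,np.array([[*c,z]])))[0].round(2).tolist() for z in(.024,.044)]
        u=np.round(np.mean(pr,0)).astype(int);print(n,nm,"sh,tip",pr,"x0",u[0]-6)
        for v in range(u[1]-7,u[1]+7):print(v,*("%3d"%x for x in I[v,u[0]-6:u[0]+7]))
```

```text
top fl sh,tip [[362.37, 236.48], [362.88, 236.0]] x0 357
229 190 190 191 190 192 195 192 191 185 188 163  80  64
230 191 192 189 192 190 189 191 187 188 192 195 197 188
231 190 188 192 191 190 188 186 186 188 189 191 191 193
232 189 191 192 190 186 187 189 191 194 193 193 192 191
233 191 193 192 194 192 192 190 194 193 191 191 194 190
234 189 195 195 199 221 214 162 184 191 194 192 191 191
235 190 194 180 197 235 182 224 239 190 193 192 189 193
236 193 191 201 221 213 224 241 222 231 218 159 140 192
237 190 192 185 211 230 136 215 243 240 246 247 248 243
238 191 192 167 175 240 218 241 227 246 245 245 245 245
239 189 191 195 183 155 153 161 158 190 232 246 246 246
240 193 196 192 188 184 182 185 183 182 182 168 146 178
241 197 193 191 194 196 198 196 197 195 199 198 195 191
242 198 196 195 193 197 196 197 197 196 196 195 194 195
top fr sh,tip [[384.03, 241.42], [384.88, 241.02]] x0 378
234 191 194 194 193 195 191 194 190 190 192 190 189 173
235 191 190 193 191 191 195 194 193 192 192 189 202 237
236 193 193 196 194 196 196 195 195 192 195 194 202 223
237 194 197 193 195 195 194 192 1
[... 4935 characters left out ...]
  31  35  34  33  31  36  31
162  35  33  34  34  33  35  33  34  28  34  32  29  30
163  31  31  36  28  30  28  25  25  21  29  33  33  30
164  30  30  31  32  39  25 100 253 130  32  28  34  32
165  31  34  33  29  28  23  98 219 130  57  29  26  27
166  34  25  25  22  21  62 121 157 127 200  95  24  35
167  29  22  60  95 171 121 133 145 140 138 140  65  27
168  91 176 129  87 157 207 151 133 151 112 110 102  46
169  86 137 126 107 190 229 157 117 220 190 103 104  92
170  94 153 161 159 168 247 232 185 248 190 159 103 129
171 152 168 171 195 134 183 198 185 196 170 173 159 114
172 190 214 221 227 177 136 149 154 137 153 169 172 137
173 223 229 232 237 240 163 157 172 140 161 168 173 168
```

Run:
```python
from meas import *
for n in("top","side"):
    s=load(n+"6.pkl");I=s["img"].astype(int);g=I[...,1]-np.maximum(I[...,0],I[...,2]);p=[.5628,-.0628,np.radians(-14.2)]
    for nm,u in zip("fl fr rl rr".split(),proj(s,W(p,np.c_[H,np.full(4,.1026)]))):
        c=np.round(u).astype(int);print(n,nm,u.round(2),"x0",c[0]-7)
        for v in range(c[1]-6,c[1]+7):print(v,*("%3d"%x for x in g[v,c[0]-7:c[0]+8]),"|",*("%3d"%x for x in I[v,c[0]-4:c[0]+5,0]))
```

```text
top fl [363.65 235.11] x0 357
229  -3  17  40  37  38  38  39  39  37  38  38  37  37  35  19 |  94  97  95  92  95  94  98  96  96
230   1  30  40  43  40  40  43  41  39  38  39  37  36  33  11 | 102 105 102  98  96  93  96  95  96
231   7  34  40  39  39  40  40  41  35  37  38  36  37  35  26 | 103 103 100 101 100  94  97  97  97
232  11  41  40  42  40  40  58  40  57  39  41  38  41  35  12 | 100 100 100 141 185 129  96  94  97
233  18  43  41  38  42  61  23  10   6  33  39  39  37  43  38 | 101 102 142 178 143 158 164  97  95
234  20  43  43  38  50  37  -2 -12  -8  11   6  22  20  28  36 | 103 117 158 162 117 106 109 131  54
235  36  42  43  39  59  30   1  -3  -5   9   9  28  25  22  30 |  99 139 189 192 206 114 120 130  62
236  36  41  43  42  39  47   4  -2  -5  -6  34  27  14  -3  -3 |  99  97 144 191 146 176 157  94  59
237  46  45  45  43  43  41   6 -19  12  27  25  26   6  -1   2 |  97 101  99 121 157 128  64  64  65
238   8  25  33  45  47  41  25  26  25  26  27  26   6  -1   2 | 101  99  89  63  65  64  63  67  56
239  -8  -9 -11  -7   6  13  21  24  27  27  28  2
[... 9051 characters left out ...]
-7  -7  -7  -7  -4  -6  -6  -1  -4  -3  -1  -2  -2 |  60  60  60  59  54  82  65  38  66
152  -7  -6  -8  -5  -5  -6  -1  -1  18  11   3  -1  -3  -3  -3 |  68  59  54  47  41  72  54  27  33
153  -6  -4  -4  -4  -2  -2  -2  13  26  11   3  -1  -4  -3  -2 |  48  41  39  36  74  71  46  36  24
154  -6  -4  -2  -2  -3  -1  -4  -1  15   9   0   0   2  -1   1 |  35  37  39  34 116  95  50  25  27
155  -4  -3  -3  -2  -4  -4  -1  -2  -2   0   0  -5  -3  -2  -2 |  36  36  34  28  99 154  72  21  31
156  -2   0  -2  -1  -3   0   1  -3  -2  -5  -2  -3  -1   0  -1 |  35  36  32  24 132 135 200  91  23
157   0  -5  -4  -2  -4  -1  -2  -2  -2  -3  -3  -3  -1  -2   0 |  36  61  92 102 132 133 146 150  71
```

```bash
python3 - <<'E'
from meas import *
t=load("top6.pkl");s=load("side6.pkl")
z=.1026
q=least_squares(lambda p:(proj(t,W(p,np.c_[H[:3],np.full(3,z)]))-[[364.2,234.6],[387,239.8],[369.3,197]]).ravel(),[.56,-.06,-.25]);print(q.x,np.degrees(q.x[2]),q.fun.round(2))
q=least_squares(lambda p:(proj(s,W(p,np.c_[H[:2],np.full(2,z)]))-[[379.9,182.5],[400.4,175]]).ravel(),[.56,-.06,-.25]);print(q.x,np.degrees(q.x[2]),q.fun.round(2))
E
python3 -m pendant '[[1,[0,0.8,10],[0,0,0]],[1,[0,0,15],[0,0,0]],[1,[0,0,11],[0,0,0]],[1,[0,0,0],[0,0,0]],[1,[0,0,0],[0,0,0]]]'; python3 rel.py .5620 -.0639 .032 -14.3
python3 - <<'E'
from plant import cams
from meas import *
for n in("top","side"):
    s=cams.snapshot(n);pickle.dump(s,open(n+"7.pkl","wb"));I=s["img"].astype(int);p=[.5640,-.065,-.2495] if n=="top" else [.5622,-.064,-.2495]
    for nm,u in zip("fl fr rl".split(),proj(s,W(p,np.c_[H,np.full(4,.0666)]))):
        if n=="side" and nm=="rl": continue
        c=np.round(u).astype(int);print(n,nm,u.round(2),"x0",c[0]-5)
        for v in range(c[1]-5,c[1]+6):print(v,*("%3d"%x for x in I[v,c[0]-5:c[0]+6,0]))
E
```

```text
[ 0.56422494 -0.06425999 -0.25260633] -14.473276318728418 [-0.11 -0.1   0.12  0.02 -0.01  0.08]
[ 0.56231358 -0.0632454  -0.24755864] -14.184065511600881 [-0.02  0.02  0.02 -0.02]
clock: 19.4
tool_pos: [0.5619, -0.0657, 0.0318]
eef_rot: [0.992, -0.124, 0.0, 0.0]
contact_force: [0.5, 0.6, -1.5]
opening: 0.339
finger_force: 35.0
t 19.4 pos [ 0.5619 -0.0657  0.0318] shift mm [-0.4 -1.8 -0.2] turn deg [ 0.   -0.    0.01] F [ 0.5  0.6 -1.5] M [0.06 0.02 0.02] open 0.339 grip 35.0
q [ 0.05  0.86 -0.03  1.87  0.06  0.41 -1.84]
top fl [363.42 235.55] x0 358
231  86  93  99  93  67  59  62  63  67  65  64
232  96  97 102  96  66  68  65  66  61  69  63
233  79  97 105  91  63 106 137  90  64  64  68
234 101 103 104  88 117 158  94 126 120  61  66
235 102 104 102 122 154 191 201 142 164  97  64
236 100 101 100 115 155 173 175 165 139  97  65
237  97 100 102  89  99 181 193 115 125  65  67
238  99 101 103  91  60  79 119 131  65  61  64
239 153 109 118  93  64  63  63  66  65  66  87
240 205 196 178 114 103  85  79  67  66  66  67
241 199 192 174 119 123 130 139 134 123 110  74
top fr [385.81 2
[... 1517 characters left out ...]
5  81  97  97  97  99  75  64  45  40  25  63
196  57  73  81  76 115  61  35  57  59  95 105
197  97  60  65 115 186  96  91 102 104 111 112
side fr [398.89 184.19] x0 394
179  61  64  67  62  66  63  62  64  66  64  41
180  62  63  66  62  66  66  63  60  61  63  62
181  61  63  64  61  60  62  61  61  60  65  65
182  53  80  63  79 106 112 111  92  66  62  63
183 160 170 120 109  79  68  69 107  70  62  63
184 184 187 176 148 105  40  16 104  92  71  62
185 182 183 167 118  98  90  71 106  82  66  64
186 138 138 133  89  71  73  65  79  61  56  49
187  84  93  93  72  62  62  55  58  49  40  36
188 107  76  65  55  49  71  64 110  59  30  34
189  78  55  59  85 159 112  85  93  92  48  24
```

```bash
python3 -m pendant '[[1,[-0.6,-1.5,0],[0,0,0]],[1,[0,0,0],[0,0,0]],[1,[0,0,5],[0,0,0]],[1,[0,0,5],[0,0,0]],[1,[0,0,0],[0,0,0]],[1,[0,0,0],[0,0,0]]]'; python3 rel.py .5617 -.0641 .020 -14.3
```

```text
clock: 20.25
tool_pos: [0.5616, -0.0641, 0.0218]
eef_rot: [0.992, -0.124, -0.0, 0.0]
contact_force: [-0.4, -0.0, -2.1]
opening: 0.337
finger_force: 35.0
t 20.25 pos [ 0.5616 -0.0641  0.0218] shift mm [ 0.1 -0.   1.8] turn deg [0.01 0.01 0.01] F [-0.4 -0.  -2.1] M [0.04 0.01 0.01] open 0.337 grip 35.0
q [ 0.05  0.88 -0.03  1.88  0.06  0.39 -1.85]
```

```bash
python3 -m pendant '[[1,[0,0,2],[0,0,0]],[1,[0,0,2],[0,0,0]],[1,[0,0,1],[0,0,0]],[1,[0,0,0],[0,0,0]]]'|egrep 'pos|contact'; python3 -m pendant '[[1,[0,0,1],[0,0,0]],[1,[0,0,1],[0,0,0]],[1,[0,0,1],[0,0,0]],[1,[0,0,0],[0,0,0]]]'|egrep 'pos|contact'; python3 -m pendant '[[1,[0,0,1],[0,0,0]],[1,[0,0,1],[0,0,0]],[1,[0,0,0],[0,0,0]]]'|egrep 'pos|contact';python3 rel.py .5617 -.0641 .01 -14.3
```

```text
tool_pos: [0.5616, -0.064, 0.0168]
contact_force: [-0.4, -0.1, -1.5]
tool_pos: [0.5616, -0.064, 0.0138]
contact_force: [0.2, 0.3, -0.9]
tool_pos: [0.5617, -0.064, 0.0118]
contact_force: [-0.2, 0.7, -1.1]
t 21.625 pos [ 0.5617 -0.064   0.0118] shift mm [0.1 0.1 1.8] turn deg [ 0.   -0.    0.01] F [-0.2  0.7 -1.1] M [ 0.04 -0.02 -0.04] open 0.334 grip 35.0
q [ 0.05  0.89 -0.03  1.88  0.06  0.37 -1.85]
```

```bash
for i in 1; do python3 -m pendant '[[1,[0,0,1],[0,0,0]],[1,[0,0,1],[0,0,0]],[1,[0,0,0],[0,0,0]]]'|egrep 'pos|contact'; python3 -m pendant '[[1,[0,0,1],[0,0,0]],[1,[0,0,1],[0,0,0]],[1,[0,0,0],[0,0,0]]]'|egrep 'pos|contact'; done;python3 rel.py .5617 -.0641 .01 -14.3
```

```text
tool_pos: [0.5617, -0.0639, 0.0099]
contact_force: [0.5, 0.9, -1.6]
tool_pos: [0.5618, -0.0638, 0.008]
contact_force: [0.3, 1.6, 1.3]
t 22.375 pos [ 0.5618 -0.0638  0.008 ] shift mm [-0.1  0.3 -2. ] turn deg [-0.02 -0.02  0.02] F [0.3 1.6 1.3] M [ 0.27  0.03 -0.13] open 0.334 grip 35.0
q [ 0.05  0.9  -0.03  1.88  0.06  0.36 -1.85]
```

```bash
python3 -m pendant '[[1,[-0.1,-0.6,0],[0,0,0]],[1,[0,0,0],[0,0,0]],[1,[0,0,0],[0,0,0]]]'|egrep 'pos|contact'; python3 rel.py .5617 -.0641 .01 -14.3;  python3 - <<'E'
from plant import cams
from meas import *
for n in("top","side"):
    s=cams.snapshot(n);pickle.dump(s,open(n+"8.pkl","wb"));I=s["img"].astype(int);p=[.5640,-.065,-.2495] if n=="top" else [.5622,-.064,-.2495]
    for nm,u in zip("fl fr rl".split(),proj(s,W(p,np.c_[H,np.full(4,.0426)]))):
        if n=="side" and nm=="rl": continue
        c=np.round(u).astype(int);print(n,nm,u.round(2),"x0",c[0]-5)
        for v in range(c[1]-6,c[1]+5):print(v,*("%3d"%x for x in I[v,c[0]-5:c[0]+6,0]))
E
```

```text
tool_pos: [0.5618, -0.0638, 0.008]
contact_force: [1.2, -0.4, 2.5]
t 22.75 pos [ 0.5618 -0.0638  0.008 ] shift mm [ 0.   0.3 -2. ] turn deg [ 0.02 -0.02 -0.  ] F [ 1.2 -0.4  2.5] M [ 0.05  0.02 -0.11] open 0.336 grip 35.0
q [ 0.05  0.9  -0.03  1.88  0.06  0.36 -1.85]
top fl [362.78 236.14] x0 358
230  94  97  90  65  62  65  64  63  67  67  65
231  92  95  92  64  61  62  65  62  63  63  67
232  93  96  93  64  61  62  61  66  65  64  63
233  97 102  92  64  70  66  64  62  65  65  61
234 102 103  91 103 150 147 118  63  63  64  67
235 103  98 116 137 125 138 126 118  62  61  62
236 102  99 120 160 200 224 182 140  68  62  62
237 101  99 120 135 120 172 193 115  64  71 116
238 102 100  89 104 192 210 127  95  63 100 175
239 100 103  90  63  62  62  64  67  66 127 210
240 170 158  93  61  65  67  70  68  61 135 227
top fr [384.76 241.15] x0 380
235  50  63  77  55  63  97 107 102 104 106  95
236  47  64  80  56  60  99 104 105 104 107  89
237  40  54  67  73  60  96 106 105 107 110  97
238  36  49  71  86  51  92 111 110 109 114 104
239  34  41  77  95  53  82 113 108 111 115 107
240 
[... 1259 characters left out ...]
0  94  99  97  91  96  85  87  68  54  51  80
201  94  98  98  96  97  80  55  82 103 130 134
202  90  97  97  79 103 110 142 137 138 147 159
side fr [397.77 190.16] x0 393
184  65  62  65  63  63  63  62  61  47  28  22
185  66  64  63  66  63  63  62  62  61  45  25
186  63  63  64  64  62  63  60  65  66  62  41
187  65  65  62  60  61  62  61  62  61  64  52
188  56  61  60  59  88 107  88  64  62  65  64
189 101 109  82 102 145 170 113 106  72  62  60
190 171 172 119 130 142 176 102 114  77  60  61
191 185 186 174 121 135 177 143 104  69  62  62
192 177 146 144  85  86 108 101  75  61  55  53
193 123  91 116  71  56  58  52  51  70  96 115
194  84  90  86  62  48 100  91 100 105 111 115
```

```bash
f(){ egrep 'pos|contact'; }; python3 -m pendant '[[1,[0,0,1],[0,0,0]],[1,[0,0,0],[0,0,0]]]'|f; python3 -m pendant '[[1,[0,0,1],[0,0,0]],[1,[0,0,0],[0,0,0]]]'|f;python3 -m pendant '[[1,[0,0,1],[0,0,0]],[1,[0,0,0],[0,0,0]]]'|f; python3 rel.py .5617 -.0641 .01 -14.3
```

```text
tool_pos: [0.5618, -0.0634, 0.007]
contact_force: [0.5, -0.7, 2.4]
tool_pos: [0.5619, -0.0633, 0.006]
contact_force: [0.8, 0.6, 3.9]
tool_pos: [0.5619, -0.0632, 0.005]
contact_force: [-0.6, 1.1, 5.4]
t 23.6 pos [ 0.5619 -0.0632  0.005 ] shift mm [ 0.   0.9 -5. ] turn deg [-0.01 -0.02  0.02] F [-0.6  1.1  5.4] M [ 0.18 -0.05 -0.09] open 0.333 grip 35.0
q [ 0.05  0.91 -0.03  1.88  0.06  0.36 -1.85]
```

```bash
f(){ egrep 'pos|contact'; }; python3 -m pendant '[[1,[0,0,1],[0,0,0]],[1,[0,0,0],[0,0,0]]]'|f; python3 -m pendant '[[1,[0,0,1],[0,0,0]],[1,[0,0,0],[0,0,0]]]'|f;python3 -m pendant '[[1,[0,0,0.7],[0,0,0]],[1,[0,0,0],[0,0,0]]]'|f; python3 rel.py .5617 -.0641 .01 -14.3
```

```text
tool_pos: [0.562, -0.0632, 0.0042]
contact_force: [-0.8, 1.2, 5.7]
tool_pos: [0.562, -0.0632, 0.0032]
contact_force: [0.4, 0.9, 6.2]
tool_pos: [0.5621, -0.0632, 0.0027]
contact_force: [0.7, 1.1, 8.0]
t 24.35 pos [ 0.5621 -0.0632  0.0027] shift mm [-0.1  1.  -7.3] turn deg [-0.02 -0.05  0.02] F [0.7 1.1 8. ] M [ 0.25  0.07 -0.1 ] open 0.342 grip 35.0
q [ 0.05  0.91 -0.03  1.88  0.06  0.35 -1.85]
```

```bash
f(){ egrep 'pos|contact'; }; for i in 1; do python3 -m pendant '[[1,[0,0,0.7],[0,0,0]],[1,[0,0,0],[0,0,0]]]'|f; python3 -m pendant '[[1,[0,0,0.7],[0,0,0]],[1,[0,0,0],[0,0,0]]]'|f;python3 -m pendant '[[1,[0,0,0.7],[0,0,0]],[1,[0,0,0],[0,0,0]]]'|f; done; python3 rel.py .5617 -.0641 .01 -14.3
```

```text
tool_pos: [0.5621, -0.0632, 0.0021]
contact_force: [0.5, 0.4, 8.0]
tool_pos: [0.5621, -0.0631, 0.0015]
contact_force: [-0.4, 1.4, 9.6]
tool_pos: [0.562, -0.0631, 0.0005]
contact_force: [1.0, 0.5, 6.7]
t 25.1 pos [ 5.62e-01 -6.31e-02  5.00e-04] shift mm [-0.1  1.1 -9.5] turn deg [-0.03 -0.04  0.03] F [1.  0.5 6.7] M [ 0.2  -0.03 -0.04] open 0.339 grip 35.0
q [ 0.05  0.91 -0.03  1.88  0.06  0.35 -1.85]
```

A drop at 0.5 mm (9.6 to 6.7 N): clicking has begun. I'll go on in small steps.

```bash
f(){ egrep 'pos|contact'; }; for i in 1; do python3 -m pendant '[[1,[0,0,0.7],[0,0,0]],[1,[0,0,0],[0,0,0]]]'|f; python3 -m pendant '[[1,[0,0,0.7],[0,0,0]],[1,[0,0,0],[0,0,0]]]'|f;python3 -m pendant '[[1,[0,0,0.7],[0,0,0]],[1,[0,0,0],[0,0,0]]]'|f; done; python3 rel.py .5617 -.0641 .01 -14.3
```

```text
tool_pos: [0.562, -0.0631, -0.0004]
contact_force: [-0.2, 0.8, 5.1]
tool_pos: [0.5619, -0.0631, -0.0012]
contact_force: [1.1, 0.8, 4.2]
tool_pos: [0.5611, -0.0634, -0.0027]
contact_force: [0.3, 0.6, -1.8]
t 25.85 pos [ 0.5611 -0.0634 -0.0027] shift mm [  0.8   0.5 -12.7] turn deg [0.02 0.07 0.03] F [ 0.3  0.6 -1.8] M [ 0.15 -0.14  0.03] open 0.337 grip 35.0
q [ 0.05  0.92 -0.03  1.88  0.06  0.34 -1.85]
```

```bash
f(){ egrep 'pos|contact'; }; for i in 1; do python3 -m pendant '[[1,[0,0,0.7],[0,0,0]],[1,[0,0,0],[0,0,0]]]'|f; python3 -m pendant '[[1,[0,0,0.7],[0,0,0]],[1,[0,0,0],[0,0,0]]]'|f;python3 -m pendant '[[1,[0,0,0.7],[0,0,0]],[1,[0,0,0],[0,0,0]]]'|f; done; python3 rel.py .5617 -.0641 .01 -14.3
```

```text
tool_pos: [0.5611, -0.0636, -0.003]
contact_force: [0.7, -0.3, -1.8]
tool_pos: [0.5613, -0.0636, -0.0033]
contact_force: [-1.7, -0.4, 1.3]
tool_pos: [0.5614, -0.0636, -0.0033]
contact_force: [-2.6, 0.5, 7.6]
t 26.6 pos [ 0.5614 -0.0636 -0.0033] shift mm [  0.4   0.4 -13.3] turn deg [0.02 0.01 0.  ] F [-2.6  0.5  7.6] M [ 0.06  0.5  -0.03] open 0.339 grip 35.0
q [ 0.05  0.92 -0.03  1.88  0.06  0.34 -1.85]
```

```bash
f(){ egrep 'pos|contact'; }; python3 -m pendant '[[1,[0,0,0.4],[0,0,0]],[1,[0,0,0],[0,0,0]]]'|f; python3 rel.py .5617 -.0641 .01 -14.3;  python3 -m pendant '[[1,[0,0,0.4],[0,0,0]],[1,[0,0,0],[0,0,0]]]'|f; python3 rel.py .5617 -.0641 .01 -14.3
```

```text
tool_pos: [0.5614, -0.0637, -0.0033]
contact_force: [-3.3, -0.1, 11.8]
t 26.85 pos [ 0.5614 -0.0637 -0.0033] shift mm [  0.4   0.4 -13.3] turn deg [0.02 0.   0.  ] F [-3.3 -0.1 11.8] M [ 0.13  0.63 -0.02] open 0.34 grip 35.0
q [ 0.05  0.92 -0.03  1.88  0.06  0.34 -1.85]
tool_pos: [0.5614, -0.0636, -0.0034]
contact_force: [-4.3, -0.8, 14.5]
t 27.1 pos [ 0.5614 -0.0636 -0.0034] shift mm [  0.4   0.4 -13.4] turn deg [ 0.02 -0.01  0.  ] F [-4.3 -0.8 14.5] M [0.19 0.77 0.06] open 0.339 grip 35.0
q [ 0.05  0.92 -0.03  1.88  0.06  0.34 -1.85]
```

```bash
python3 -m pendant '[[1,[0,0,-0.8],[0,0,0]],[1,[0,0,-0.6],[0,0,0]],[1,[0,0,0],[0,0,0]]]'|egrep 'pos|contact'; python3 -m pendant '[[-1,[0,0,0],[0,0,0]],[-1,[0,0,0],[0,0,0]],[-1,[0,0,0],[0,0,0]],[-1,[0,0,0],[0,0,0]],[-1,[0,0,-5],[0,0,0]],[-1,[0,0,-20],[0,0,0]],[-1,[0,0,-20],[0,0,0]],[-1,[0,0,0],[0,0,0]]]'; python3 -m pendant '[[1,[0,0,0],[0,0,0]],[1,[0,0,0],[0,0,0]],[1,[0,0,0],[0,0,0]],[1,[0,0,0],[0,0,0]],[1,[0,0,0],[0,0,0]],[1,[0,0,0],[0,0,0]],[1,[0,0,0],[0,0,0]],[1,[0,0,0],[0,0,0]]]';python3 rel.py .5617 -.0641 .01 -14.3
```

```text
tool_pos: [0.5614, -0.0636, -0.0033]
contact_force: [-1.9, -0.6, 6.2]
clock: 28.48
tool_pos: [0.563, -0.0636, 0.0429]
eef_rot: [0.992, -0.124, 0.002, -0.0]
contact_force: [0.8, 0.0, -0.2]
opening: 0.996
finger_force: 0.0
clock: 29.48
tool_pos: [0.5617, -0.0635, 0.0416]
eef_rot: [0.992, -0.124, 0.0, 0.0]
contact_force: [-0.3, -0.4, 0.2]
opening: 0.115
finger_force: 0.0
t 29.475 pos [ 0.5617 -0.0635  0.0416] shift mm [ 0.2  0.6 31.6] turn deg [ 0.   -0.01  0.01] F [-0.3 -0.4  0.2] M [0.03 0.01 0.01] open 0.115 grip 0.0
q [ 0.05  0.84 -0.03  1.87  0.06  0.43 -1.84]
```

```bash
f(){ egrep 'pos|contact'; }; python3 -m pendant '[[1,[0,0,8],[0,0,0]],[1,[0,0,7],[0,0,0]],[1,[0,0,2],[0,0,0]],[1,[0,0,0],[0,0,0]]]'|f;  python3 -m pendant '[[1,[0,0,0.7],[0,0,0]],[1,[0,0,0.7],[0,0,0]],[1,[0,0,0],[0,0,0]]]'|f; python3 -m pendant '[[1,[0,0,0.7],[0,0,0]],[1,[0,0,0],[0,0,0]]]'|f; python3 rel.py .5617 -.0641 .01 -14.3
```

```text
tool_pos: [0.5615, -0.0634, 0.0242]
contact_force: [-0.4, 0.0, 0.1]
tool_pos: [0.5617, -0.0634, 0.0232]
contact_force: [0.1, -0.2, -0.3]
tool_pos: [0.5617, -0.0635, 0.0224]
contact_force: [-0.4, -0.3, 1.4]
t 30.6 pos [ 0.5617 -0.0635  0.0224] shift mm [ 0.2  0.6 12.4] turn deg [ 0.01 -0.    0.01] F [-0.4 -0.3  1.4] M [ 0.01  0.06 -0.  ] open 0.005 grip 0.0
q [ 0.05  0.88 -0.03  1.88  0.06  0.39 -1.85]
```

Contact on the sink top is at 22.4 mm reported, as predicted. Now a gentle, centred press.

```bash
f(){ egrep 'pos|contact'; }; for i in 1 ; do python3 -m pendant '[[1,[0,0,0.4],[0,0,0]],[1,[0,0,0],[0,0,0]]]'|f; python3 -m pendant '[[1,[0,0,0.4],[0,0,0]],[1,[0,0,0],[0,0,0]]]'|f;python3 -m pendant '[[1,[0,0,0.4],[0,0,0]],[1,[0,0,0],[0,0,0]]]'|f; python3 -m pendant '[[1,[0,0,0.4],[0,0,0]],[1,[0,0,0],[0,0,0]]]'|f; done;  python3 rel.py .5617 -.0641 .01 -14.3
```

```text
tool_pos: [0.5617, -0.0635, 0.0221]
contact_force: [0.5, 0.3, 0.7]
tool_pos: [0.5617, -0.0634, 0.022]
contact_force: [-0.2, 0.1, 5.6]
tool_pos: [0.5618, -0.0635, 0.022]
contact_force: [-2.2, -0.2, 9.2]
tool_pos: [0.5617, -0.0635, 0.022]
contact_force: [-2.6, -0.2, 12.6]
t 31.6 pos [ 0.5617 -0.0635  0.022 ] shift mm [ 0.1  0.6 12. ] turn deg [ 0.   -0.03  0.01] F [-2.6 -0.2 12.6] M [0.1  0.53 0.01] open 0.007 grip 6.0
q [ 0.05  0.88 -0.03  1.88  0.06  0.39 -1.85]
```

```bash
f(){ egrep 'clock|pos|contact'; }; python3 -m pendant '[[1,[0,0,-1],[0,0,0]],[1,[0,0,-15],[0,0,0]],[1,[0,0,-30],[0,0,0]],[1,[0,0,-30],[0,0,0]],[1,[0,0,-30],[0,0,0]],[1,[0,-25,-10],[0,0,0]],[1,[0,-40,0],[0,0,0]],[1,[0,-40,0],[0,0,0]]]'|f;  python3 -m pendant '[[1,[0,-45,0],[0,0,0]],[1,[0,-45,0],[0,0,0]],[1,[0,-45,0],[0,0,0]],[1,[0,-30,0],[0,0,0]],[1,[0,0,0],[0,0,0]],[1,[0,0,0],[0,0,0]]]'|f
python3 - <<'E'
from plant import cams
from meas import *
S={n:cams.snapshot(n) for n in("top","side")}
for n,s in S.items(): pickle.dump(s,open(n+"9.pkl","wb"))
for n,s in S.items():
    p=[.5640,-.065,-.2495] if n=="top" else [.5622,-.064,-.2495];Z=.0313
    h=holes(s,p,Z,win=3);print(n,(h[:,:2]-proj(s,W(p,np.c_[H,np.full(4,Z)]))).round(2).tolist(),h[:,2:].round(1).tolist())
    q=least_squares(lambda p:(proj(s,W(p,np.c_[H,np.full(4,Z)]))-h[:,:2]).ravel(),p);print(q.x,np.degrees(q.x[2]),q.fun.round(2))
    a=load(n+"0.pkl")["img"].astype(int);d=np.abs(s["img"].astype(int)-a).max(2)
    # bystander patches changed? vial, dish, key, weight (top)
    if n=="top":
        for nm,(u,v) in dict(vial=(318,198),dish=(321,247),key=(213,228),w=(439,240)).items(): print(nm,(d[v-9:v+10,u-9:u+10]>40).sum())
E
```

```text
clock: 32.6
tool_pos: [0.5881, 0.0391, 0.1379]
contact_force: [-0.2, -0.2, 0.1]
clock: 33.35
tool_pos: [0.6281, 0.1961, 0.137]
contact_force: [-0.0, -0.6, -0.2]
top [[-0.05, 0.1], [0.1, 0.1], [0.06, 0.14], [0.0, 0.21]] [[39.0, 13.6], [40.0, 13.7], [38.0, 14.2], [38.0, 15.0]]
[ 0.56360396 -0.06506508 -0.25033704] -14.343255812167524 [ 0.07  0.03 -0.09  0.05 -0.02 -0.02  0.04 -0.06]
vial 34
dish 57
key 0
w 0
side [[0.09, -0.72], [-0.21, -0.69], [-0.17, -1.04], [0.35, -0.78]] [[32.0, 18.7], [34.0, 19.7], [27.0, 18.2], [1.0, 8.2]]
[ 0.56440804 -0.06627043 -0.2565523 ] -14.699364262251013 [-0.23 -0.15  0.13 -0.04  0.29  0.16 -0.18  0.05]
```

Run:
```python
from meas import *
from scipy.optimize import minimize
C=np.array([[65,52],[65,-52],[-65,-52],[-65,52]])/1000
def edges(s,p,Z):
    """per-side offset (px, along outward normal) of the green edge vs the model, at several points"""
    I=s["img"].astype(float);g=cv2.GaussianBlur(I[...,1]-np.maximum(I[...,0],I[...,2]),(0,0),.5)
    q=proj(s,W(p,np.c_[C,np.full(4,Z)]));cen=q.mean(0);out=[]
    for i in range(4):
        a,b=q[i],q[(i+1)%4];n=np.array([(b-a)[1],-(b-a)[0]]);n/=np.linalg.norm(n);n*=np.sign(n@((a+b)/2-cen))
        r=[]
        for f in np.linspace(.12,.88,13):
            m=a+(b-a)*f;t=np.linspace(-4,4,81);v=samp(g,m+t[:,None]*n);hi=np.median(v[:20])
            if hi<15: continue
            k=np.where(v<hi/2)[0]
            if len(k): r.append(t[k[0]])
        out.append((np.round(np.median(r),2),len(r)) if r else None)
    return out # rear, right, front, left
t0,s0,t9,s9=[load(f) for f in("top0.pkl","side0.pkl","top9.pkl","side9.pkl")]
print("init top",edges(t0,[.5638,.2654,.322],.0025),"side",edges(s0,[.5615,.2667,.322],.0025))
for Z in(.0285,.0313,.034,.037): print(Z,"top",edges(t9,[.5636,-.0651,-.2503],Z),"side",edges(s9,[.5613,-.0638,-.2503],Z))
for n in("0","6","9"):
  for cam in("top","side"):
    s=load(cam+n+".pkl")["img"];hsv=cv2.cvtColor(s,cv2.COLOR_RGB2HSV)
    u,v=(318,198) if cam=="top" else (316,196)
    m=(hsv[v-8:v+9,u-8:u+9,0]>95)&(hsv[v-8:v+9,u-8:u+9,0]<120)&(hsv[v-8:v+9,u-8:u+9,1]>150);y,x=np.nonzero(m);print(n,cam,"vial",len(x),x.mean()+u-8 if len(x) else 0,y.mean()+v-8 if len(x) else 0)
    u,v=(321,247) if cam=="top" else (351,234)
    I=s[v-12:v+13,u-12:u+13].astype(int);m=(I[...,0]-I[...,2]>25);y,x=np.nonzero(m);print("  dish",len(x),x.mean()+u-12 if len(x) else 0,y.mean()+v-12 if len(x) else 0)
```

```text
init top [(np.float64(0.1), 5), (np.float64(0.2), 13), (np.float64(0.05), 6), (np.float64(0.2), 12)] side [(np.float64(0.2), 3), (np.float64(0.5), 13), (np.float64(0.3), 5), (np.float64(0.45), 12)]
0.0285 top [(np.float64(0.1), 5), (np.float64(0.0), 12), (np.float64(0.05), 6), (np.float64(0.0), 12)] side [(np.float64(0.9), 6), (np.float64(0.8), 12), (np.float64(-0.5), 6), (np.float64(-0.3), 12)]
0.0313 top [(np.float64(0.0), 6), (np.float64(-0.2), 12), (np.float64(0.15), 6), (np.float64(0.0), 12)] side [(np.float64(0.25), 4), (np.float64(0.3), 12), (np.float64(0.0), 5), (np.float64(0.2), 12)]
0.034 top [(np.float64(-0.2), 6), (np.float64(-0.3), 12), (np.float64(0.2), 6), (np.float64(0.1), 12)] side [(np.float64(-0.35), 4), (np.float64(-0.2), 13), (np.float64(0.65), 2), (np.float64(0.6), 12)]
0.037 top [(np.float64(-0.4), 6), (np.float64(-0.4), 12), (np.float64(0.3), 6), (np.float64(0.1), 12)] side [(np.float64(-0.95), 4), (np.float64(-0.65), 12), (np.float64(1.3), 3), (np.float64(1.1), 11)]
0 top vial 24 317.5416666666667 197.33333333333334
  dish 33 321.06060606060606 244.90909090909093
0 side vial 27 315.44444444444446 195.44444444444446
  dish 36 349.8888888888889 233.22222222222223
6 top vial 24 317.5416666666667 197.33333333333334
  dish 33 321.06060606060606 244.90909090909093
6 side vial 28 315.57142857142856 195.53571428571428
  dish 39 350.0 233.15384615384616
9 top vial 19 317.57894736842104 197.57894736842104
  dish 31 321.1290322580645 245.03225806451616
9 side vial 24 315.0833333333333 195.75
  dish 30 349.8666666666667 233.06666666666666
```

```bash
python3 -c "
from plant import r
print(r.finish_job())"
```

```text
the job is handed in; nothing more can be done
None
```

The board is clicked onto all four standoffs and released, and the job was handed in at about 33 s. The final camera check shows it level at the expected height and the bystanders unmoved, with a peak push of about 16 N.

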